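# Hold a soap bar in the cutting box for slicing

## Robot

A 6-joint arm with a two-finger parallel gripper is mounted at the origin on the work surface. World frame = base frame: x ahead of the robot, y to its left, z up, the work surface at z = 0. Lengths are in m, angles in rad, forces in N, time in s.
With the tool pointing down it reaches from about 0.375 to 0.925 m from the base axis. Payload 5.7 kg.
Tool frame: the origin (TCP) lies on the centre line of the jaws, within the pads' length; the fingertips stand 11 mm ahead of it and the grasp point (between the pads) lies 8 mm behind it (robot.finger_overhang is the z of the fingertips in the tool frame, in m); z points along the fingers, y is the direction in which the jaws open and shut (so a half turn about z gives the same grasp; the last joint's range is limited). The gripper opens to 88 mm and grips with 3 to 60 N. Pads are 20 mm wide; open, the fingers measure 115 mm over their backs; the gripper's body (75 mm by 178 mm) begins 61 mm behind the grasp point.
Start: joints at [-1.285, 0.359, 1.51, -0, 1.272, -0.115], TCP at [0.234, -0.552, 0.199] pointing down, gripper open.
Joint ranges: [-2.97, 2.97], [-1.01, 2.36], [0.21, 2.38], [-0.96, 4.11], [0.2, 2.71], [-2.98, 2.98]. Speed limits (rad/s): [2.39, 2.39, 3.14, 3.14, 3.14, 3.14].

## Interface

Orientations are given as a unit quaternion [x, y, z, w].
In Python, from workcell import robot gives the robot as it stands. The module is installed in compiled form; this text tells all that it offers.
- The arm moves only by the tool carry_out, never from a script. Its argument "moves" is a list of rows, each a list of 3 entries, a list of its own where there are three numbers: the shift along the tool's x, y, z in cm, then the turn, a rotation vector about the tool's x, y, z in rad, then the closure in counts, from 0 (fully open) to 255 (shut). A call has 1 to 12 rows; each row shifts and turns the pose as measured when the row begins, along the tool's axes as they then stand; what a row does not reach is not made up. A row lasts 1/10 s, in which the tool goes at most 50 mm and 8.59 degrees, less where a joint would pass 70% of its speed; a pose out of reach is approached as far as the arm can. A call with a gripper value outside its range is refused whole. The fingers move at their own pace and stop on an object; the grip force is fixed at half the most. Time passes only in rows, so rows that do not move let the fingers close. It gives the time, the measured TCP pose, the force and the opening at its end, in the units of the state.
- robot.get_state(): the state, without advancing time (a new reading comes with each control period).
- robot.grab_frame(name): name is "scene" or "side" or "wrist"; returns a dict with "frame" (384x512x3 uint8, red, green, blue), "fx", "fy", "cx", "cy" (pixels), "extrinsics" (4x4, takes a point from world to camera coordinates). Camera axes: x right, y up, looking along -z (the intrinsics and any distortion apply to the point x, -y, -z); pixel columns grow to the right and rows downward; lengths in m; the calibration is good to about 2 mm. The wrist camera is an equidistant fisheye: a pixel r from the principal point sees the ray r / f radians off the axis. A picture is of the moment at which its call begins. There is no depth.
- robot.job_done(): hands the job in, once; it reports no verdict.
The state is a dict: "clock": time; "q": joint angles; "joint_vel": joint speeds; "joint_efforts": joint torques, N m; "tool_pos": TCP position; "tcp_rot": TCP orientation; "contact_force": force on the tool from outside, world axes, zero at the start; "torque": the same for the moment, N m; "width": opening from 0.0 (shut) to 1.0 (fully open).
Only numpy, scipy, OpenCV 4.12 (cv2) and the standard library are available. Lean on these libraries where they do the work, as an engineer would, in place of code of your own. Each camera call takes 0.05 s, during which the arm holds its last target.

## Task

A colleague wants to slice a test piece off the green soap bar. Take the bar from the white board and lay it lengthwise on the wooden cutting box, flush along its back fence and with one end up against the metal stop block; then hold it there with one firm diagonal push, down onto the box and back against the fence at the same time, pushing on the long part of the bar beyond the knife slot from the stop, with the fingers clear of the slot. Finish while still pushing, do not let go, and leave the knife and the two bottles where they stand.

Things in the scene. Friction and masses are not known exactly. Their poses are not given: they have to be found in the camera images.
- cutter: soap-cutting box of light wood on rubber feet, fixed to the bench, 240 mm long, 120 mm deep, end-on to the robot: fence to the robot's right, stop at the far end. Origin on the bench under it; z up, y along the fence, away from the robot, x square to the fence and towards it. Its flat table for the bar is 22 mm above the bench, from x = -70 mm (open) to the fence at +35 mm and y = -120 to +120 mm
- cutter_table: the wooden table plate of the cutting box; same origin and axes as cutter; its upper face is at z = 22 mm
- cutter_fence: wooden back fence of the box, 15 mm thick, upright along its whole length; origin and axes as cutter; its face is the plane x = +35 mm, its top at z = 62 mm (40 mm above the table, 8 mm above the top of the bar lying there, so no finger fits between bar and fence)
- knife_slot (a point): the knife slot, a 3 mm gap in the fence and a groove in the table, running along x at y = +40 mm of cutter; the point lies at the foot of the fence face, on the table; axes as cutter
- stop_face (a point): aluminium stop block clamped on the cutter table, 60 (x) by 24 (y) by 30 mm high, black thumbscrew on it up to 45 mm above the table; does not move. The point is the middle of the face that the bar's end must meet, 16 mm above the table; the face looks to -y, axes as cutter. It is 20 to 45 mm beyond the knife slot and spans 30 mm in x either side of the point, to 1 mm from the fence
- bar_center (a point): green soap bar, 140 mm long with a square section of 32 mm, about 150 g, lying on a white board 6 mm thick. The point is its centre, half-way up; y along its length, z up. It slides easily on the box (friction coefficient about 0.3)
- bar: the same bar; origin in the middle of its underside, axes as bar_center
- sample_board: white plastic board 200 by 190 by 6 mm lying on the bench, fixed; the bar lies on it. Origin in the middle of its underside
- balance: white laboratory balance 200 by 170 mm, 58 mm high, fixed to the bench, at the other side of the cutting box from the board; keep clear. Origin in the middle of its underside
- knife: soap knife lying flat on the bench beyond the cutting box: steel blade 60 by 150 mm with a dark wooden grip 26 by 156 by 20 mm along its +x edge (y along the grip). Origin under the middle of the blade. Leave alone
- wash_bottle: white plastic wash bottle with a red cap, 62 mm across, 190 mm high with its spout, standing on the bench. Origin in the middle of its underside. Leave alone
- weighing_bottle: small clear glass weighing bottle with a stopper, 34 mm across, 52 mm high, standing on the bench. Origin in the middle of its underside. Leave alone
Mind the look-alikes: they are no part of the job. Of the things like the bar, leave any that is black or yellow; of the rest the larger one is meant.

How it is judged:
At the end, for the whole second after the job is handed in: Bar flat on the cutter table, within 2 mm of the fence (0.02 rad) and 2.5 mm of the stop, and at rest; fingers push it with over 4 N, so that it bears on the fence with over 3 N and on the table with over 5 N; grasp point 15 mm or more from the knife slot, on the long side; held 1 s (x of bar_center in the frame of cutter between 0.017 and 0.021 m and z of bar_center in the frame of cutter between 0.036 and 0.04 m and y of bar_center in the frame of stop_face between -0.0725 and -0.068 m and angle between the y axis of bar and the y axis of cutter, either way round below 0.02 rad and contact force between bar and cutter_fence above 3 N and contact force between bar and cutter_table above 5 N and contact force between the fingers and bar above 4 N and y of the grasp point in the frame of cutter below 0.025 m and linear speed of bar below 0.01 m/s); the arm keeps its last pose, push and grip.
It fails at once if the knife is disturbed (moved over 20 mm) (distance of knife from where it was at the start of the episode above 0.02 m).
It fails at once if the wash bottle is moved over 20 mm or tipped (distance of wash_bottle from where it was at the start of the episode above 0.02 m or angle between wash_bottle's own z axis and vertical above 0.5 rad).
It fails at once if the weighing bottle is moved over 20 mm or tipped (distance of weighing_bottle from where it was at the start of the episode above 0.02 m or angle between weighing_bottle's own z axis and vertical above 0.5 rad).
It also fails if it takes over 67 s, if anything falls off the work surface, if the arm or the gripper's body presses on something with over 40 N, if the wrist force passes 120 N, or if a joint passes its speed limit or range.

## Working session

There is one attempt and no reset: what is moved stays moved. The work goes in short steps, Python scripts to look and compute and a tool call to move; the robot and the scene stay as the last step left them, time stands still between calls to the robot, and variables do not carry over. Pictures are saved under pics/ and viewed, and the job is handed in when it is done.

Besides the shell and the picture viewer there is one more tool, called after ">>>" by a JSON object that holds its "api" and its "payload", one argument or row to a line. carry_out: Moves the arm, as the interface text tells. Its arguments: {"type":"object","properties":{"moves":{"type":"array"}},"required":["moves"]}

```bash
mkdir -p pics; cat > h.py <<'E'
import numpy as np, cv2, json
from workcell import robot
def grab(n,tag):
    f=robot.grab_frame(n); cv2.imwrite(f'pics/{tag}.png',f['frame'][:,:,::-1])
    np.savez(f'pics/{tag}.npz',frame=f['frame'],K=[f['fx'],f['fy'],f['cx'],f['cy']],E=f['extrinsics']); return f
E
python3 - <<'E'
from h import *
print(robot.get_state())
for n in ['scene','side','wrist']:
    f=grab(n,n+'0'); print(n,[f[k] for k in ('fx','fy','cx','cy')],np.round(f['extrinsics'],3).tolist(),f.keys())
E
```

```text
{'clock': 0.0, 'q': array([-1.28509484e+00,  3.59498806e-01,  1.51144312e+00,  2.21508422e-06,
        1.27250442e+00, -1.15091428e-01]), 'joint_vel': array([ 1.50305397e-03,  8.05068391e-04, -2.28480811e-03,  1.27486631e-03,
        1.22210186e-05, -5.21247726e-04]), 'joint_efforts': array([-2.50151461e-03, -5.15382171e+01, -2.70725530e+01,  6.73203589e-02,
        3.52711673e-02, -1.72055288e-04]), 'tool_pos': array([ 0.23387604, -0.55173158,  0.19840927]), 'tcp_rot': array([ 9.79987381e-01,  1.99057465e-01, -7.79143427e-05, -9.23566569e-04]), 'contact_force': array([-0.4614812 ,  0.19507784, -0.36873532]), 'torque': array([ 0.06837892, -0.03269301, -0.0339755 ]), 'width': 0.9998166459807853}
scene [390.571546271986, 390.571546271986, 257.7377817732844, 188.3986744255598] [[0.004, 1.0, -0.021, 0.061], [-0.663, 0.018, 0.748, 0.321], [0.748, 0.011, 0.663, -1.65], [0.0, 0.0, 0.0, 1.0]] dict_keys(['frame', 'fx', 'fy', 'cx', 'cy', 'extrinsics'])
side [460.6504362589763, 460.6504362589763, 256.3644097884852, 191.5980705512295] [[-0.993, -0.12, -0.015, 0.538], [0.051, -0.529, 0.847, -0.124], [-0.109, 0.84, 0.531, -1.336], [0.0, 0.0, 0.0, 1.0]] dict_keys(['frame', 'fx', 'fy', 'cx', 'cy', 'extrinsics'])
wrist [297.3186396354542, 297.3186396354542, 255.77525458838426, 190.90432572238927] [[0.39, -0.921, -0.001, -0.599], [0.877, 0.372, -0.304, 0.038], [0.28, 0.117, 0.953, -0.392], [0.0, 0.0, 0.0, 1.0]] dict_keys(['frame', 'fx', 'fy', 'cx', 'cy', 'extrinsics'])
```

View pics/scene0.png

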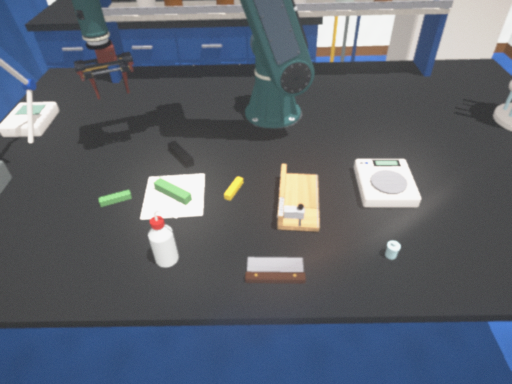

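View pics/side0.png

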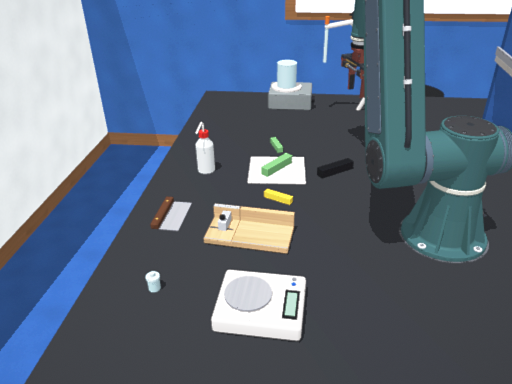

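View pics/wrist0.png

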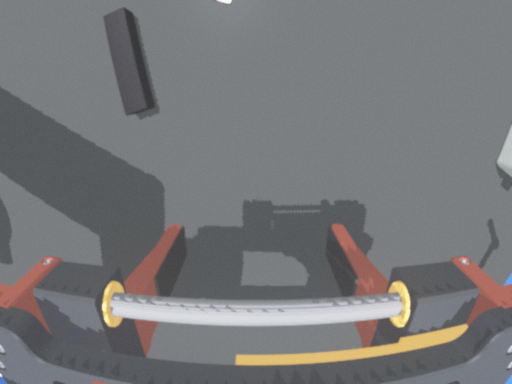

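Scene view candidates: the large green bar on the white board (172,191), a short green bar off the board (115,198), a yellow one (234,188) and a black one (181,153). The bar on the board is the one meant, being green, the larger, and on the board. I'll confirm it in a crop.

```bash
python3 - <<'E'
import cv2,numpy as np
a=cv2.imread('pics/scene0.png')[145:255,90:330]; b=cv2.imread('pics/side0.png')[130:260,190:310]
cv2.imwrite('pics/c1.png',cv2.resize(a,None,fx=3.3,fy=3.3,interpolation=cv2.INTER_CUBIC))
cv2.imwrite('pics/c2.png',cv2.resize(b,None,fx=4.5,fy=4.5,interpolation=cv2.INTER_CUBIC))
E
```

```text
(no output)
```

View pics/c1.png

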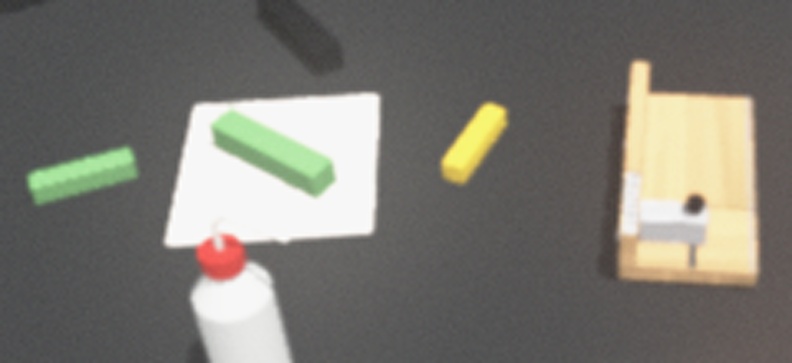

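View pics/c2.png

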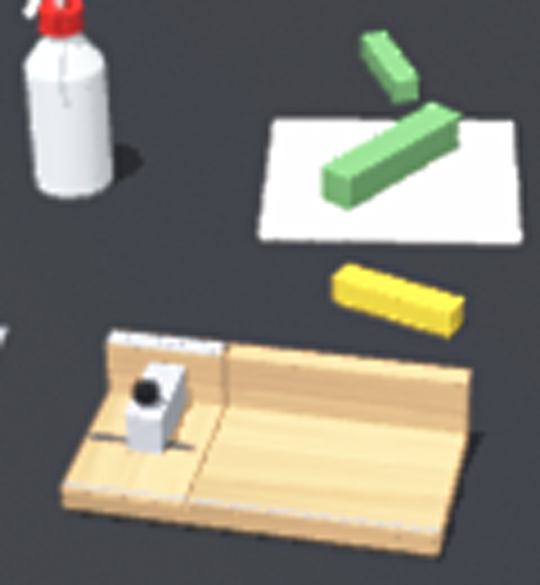

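```bash
cat > fit.py <<'E'
from h import *
from scipy.optimize import minimize
V={n:np.load(f'pics/{n}0.npz') for n in ('scene','side')}
def proj(v,P):
    fx,fy,cx,cy=v['K']; c=np.asarray(P)@v['E'][:3,:3].T+v['E'][:3,3]
    return np.stack([cx+fx*c[:,0]/-c[:,2], cy+fy*c[:,1]/c[:,2]],1)
def box(x0,x1,y0,y1,z0,z1): return np.array([[x,y,z] for x in(x0,x1) for y in(y0,y1) for z in(z0,z1)])
def world(P,x,y,a):
    c,s=np.cos(a),np.sin(a); R=np.array([[c,-s,0],[s,c,0],[0,0,1]]); return P@R.T+[x,y,0]
def render(v,boxes):
    S=4; m=np.zeros((384*S,512*S),np.uint8)
    for b in boxes:
        h=cv2.convexHull(proj(v,b).astype(np.float32)).reshape(-1,2)
        cv2.fillConvexPoly(m,np.round((h+0.5)*S*16-8).astype(np.int32),255,shift=4)
    return cv2.resize(m,(512,384),interpolation=cv2.INTER_AREA)/255.
def fit(masks,boxes,p0):
    def cost(p): return sum(np.abs(render(V[n],[world(b,*p) for b in boxes])-masks[n]).sum() for n in masks)
    best=None
    for k in range(4):
        r=minimize(cost,p0,method='Nelder-Mead',options=dict(initial_simplex=np.array([p0]+[np.array(p0)+d for d in np.diag([.02,.02,.15])*(1-2*(k%2))]),xatol=1e-5,fatol=1e-2)); p0=r.x
    return r.x,r.fun,{n:masks[n].sum() for n in masks}
E
cat > f1.py <<'E'
from fit import *
gm={};wm={}
for n,roi,croi in (('scene',(150,175,157,197),None),('side',(150,178,258,296),None)):
    hsv=cv2.cvtColor(V[n]['frame'],cv2.COLOR_RGB2HSV)
    g=((hsv[...,0]>40)&(hsv[...,0]<85)&(hsv[...,1]>70)).astype(np.uint8)
    nl,lab,st,ce=cv2.connectedComponentsWithStats(g)
    t=(172,191) if n=='scene' else (277,165)
    print(n,[(s.tolist(),c.round().tolist()) for s,c in zip(st[1:],ce[1:]) if s[4]>30])
    gm[n]=(lab==lab[t[1],t[0]]).astype(float)
    w=((hsv[...,2]>120)).astype(np.uint8)
    x0,x1,y0,y1=(268,330,155,240) if n=='scene' else (198,302,195,256)
    mm=np.zeros_like(w); mm[y0:y1,x0:x1]=w[y0:y1,x0:x1]; mm=cv2.morphologyEx(mm,cv2.MORPH_CLOSE,np.ones((5,5)))
    wm[n]=mm.astype(float); cv2.imwrite(f'pics/m_{n}.png',np.hstack([gm[n],wm[n]])*255)
bar=[box(-.016,.016,-.07,.07,.006,.038)]
cut=[box(-.07,.05,-.12,.12,.006,.022),box(.035,.05,-.12,.12,.006,.062)]
# initial: ray to plane
def ray(n,u,v,z):
    K=V[n]['K'];E=V[n]['E'];d=E[:3,:3].T@np.array([(u-K[2])/K[0],-(v-K[3])/K[1],-1]);o=-E[:3,:3].T@E[:3,3]
    return (o+d*(z-o[2])/d[2])
print('wash',ray('scene',166,262,0),ray('side',205,170,0),'weigh',ray('scene',391,257,0),'knife',ray('scene',275,265,0))
b0=ray('scene',172,191,.022); c0=ray('scene',300,202,.022)
for a in (0.9,-0.9): print('bar',fit(gm,bar,[b0[0],b0[1],a]))
for n in gm: print(n,fit({n:gm[n]},bar,[b0[0],b0[1],.9 if 0 else -.9])[0])
print('cut',fit(wm,cut,[c0[0],c0[1],-np.pi/2]))
for n in gm: print(n,fit({n:wm[n]},cut,[c0[0],c0[1],-np.pi/2])[0])
E
python3 f1.py
```

```text
scene [([155, 180, 35, 23, 186], [171.0, 190.0]), ([99, 190, 32, 16, 291], [114.0, 198.0])]
side [([270, 137, 13, 16, 121], [276.0, 144.0]), ([262, 153, 31, 23, 334], [276.0, 164.0])]
wash [ 0.77947401 -0.31550002  0.        ] [ 0.76787078 -0.30857683  0.        ] weigh [7.74826372e-01 3.00067464e-01 1.11022302e-16] knife [ 0.79552163 -0.01752627  0.        ]
bar (array([ 0.50841634, -0.34096332,  2.52308124]), np.float64(459.97647058823526), {'scene': np.float64(186.0), 'side': np.float64(334.0)})
bar (array([ 0.50897025, -0.33948839, -0.66461843]), np.float64(462.8627450980392), {'scene': np.float64(186.0), 'side': np.float64(334.0)})
scene [ 0.50279584 -0.34086486 -0.77730136]
side [ 0.50849737 -0.33902968 -0.53609685]
cut (array([ 0.55421727,  0.05529508, -1.67596172]), np.float64(464.556862745098), {'scene': np.float64(2503.0), 'side': np.float64(3638.0)})
scene [ 0.55457068  0.05569051 -1.68990915]
side [ 0.55398154  0.05503905 -1.67050427][ WARN:0@1.147] global loadsave.cpp:1063 imwrite_ Unsupported depth image for selected encoder is fallbacked to CV_8U.
```

```bash
sed -i "s/    g=.*/    F=V[n]['frame'].astype(int); g=((F[...,1]-(F[...,0]+F[...,2])\/2)>20).astype(np.uint8)/" f1.py
cat >> f1.py <<'E'
def ov(n,boxes,name,roi):
    im=cv2.resize(cv2.cvtColor(V[n]['frame'],cv2.COLOR_RGB2BGR)[roi[2]:roi[3],roi[0]:roi[1]],None,fx=5,fy=5,interpolation=cv2.INTER_CUBIC)
    for b in boxes:
        q=(proj(V[n],b)-[roi[0],roi[2]]+.5)*5
        for i in range(8):
            for j in range(i):
                if bin(i^j).count('1')==1: cv2.line(im,tuple(map(int,q[i])),tuple(map(int,q[j])),(0,0,255),1)
    cv2.imwrite(name,im)
pb=fit(gm,bar,[b0[0],b0[1],-.8])[0]; pc=fit(wm,cut,[c0[0],c0[1],-1.6])[0]
st=[box(-.026,.034,.070,.094,.022,.052)]
for n,r in (('scene',(140,330,155,240)),('side',(195,310,145,255))):
    ov(n,[world(bar[0],*pb)]+[world(b,*pc) for b in cut+st],f'pics/ov_{n}.png',(r[0],min(r[1],r[0]+160),r[2],r[3]) if n=='side' else (r[0]+30,r[1],r[2],r[3]))
E
python3 f1.py 2>/dev/null
```

```text
scene [([331, 17, 7, 44, 84], [334.0, 37.0]), ([17, 106, 9, 8, 42], [22.0, 110.0]), ([34, 106, 10, 8, 53], [37.0, 109.0]), ([376, 161, 21, 4, 45], [386.0, 163.0]), ([224, 176, 20, 24, 241], [233.0, 188.0]), ([154, 178, 38, 27, 470], [173.0, 191.0]), ([98, 189, 34, 18, 354], [114.0, 198.0])]
side [([385, 0, 19, 168, 2097], [396.0, 91.0]), ([442, 120, 58, 18, 92], [470.0, 133.0]), ([426, 131, 39, 30, 663], [443.0, 146.0]), ([493, 134, 10, 21, 109], [499.0, 146.0]), ([270, 137, 13, 16, 134], [276.0, 144.0]), ([261, 152, 32, 25, 388], [276.0, 164.0]), ([264, 189, 29, 16, 275], [278.0, 196.0]), ([408, 237, 79, 21, 543], [447.0, 249.0]), ([285, 292, 12, 24, 222], [291.0, 304.0])]
wash [ 0.77947401 -0.31550002  0.        ] [ 0.76787078 -0.30857683  0.        ] weigh [7.74826372e-01 3.00067464e-01 1.11022302e-16] knife [ 0.79552163 -0.01752627  0.        ]
bar (array([ 0.51045867, -0.33853896,  2.53171343]), np.float64(131.8156862745098), {'scene': np.float64(470.0), 'side': np.float64(388.0)})
bar (array([ 0.50894146, -0.33967527, -0.62443643]), np.float64(132.00392156862745), {'scene': np.float64(470.0), 'side': np.float64(388.0)})
scene [ 0.5098993  -0.33864029 -0.67203049]
side [ 0.50983288 -0.33787928 -0.57862264]
cut (array([ 0.55421727,  0.05529508, -1.67596172]), np.float64(464.556862745098), {'scene': np.float64(2503.0), 'side': np.float64(3638.0)})
scene [ 0.55457068  0.05569051 -1.68990915]
side [ 0.55398154  0.05503905 -1.67050427]
```

View pics/ov_scene.png

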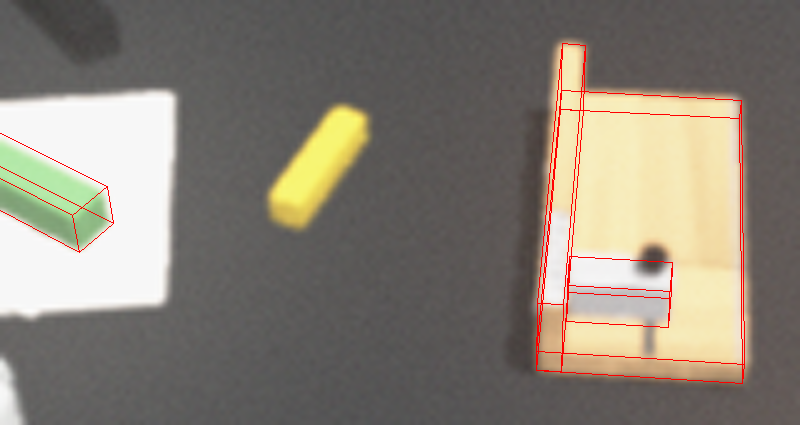

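View pics/ov_side.png

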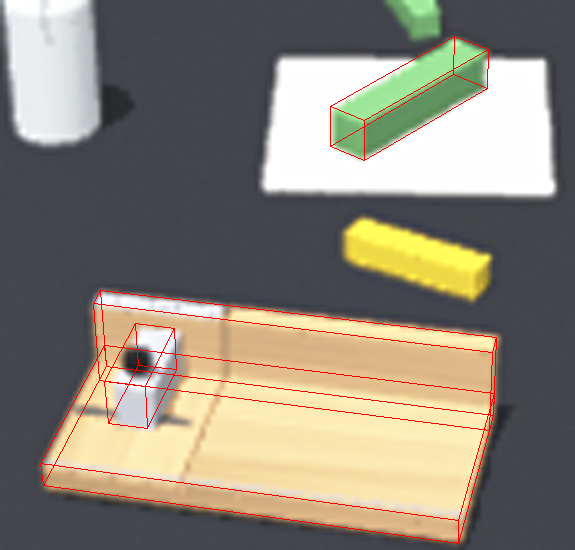

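The bar on the board is confirmed: it matches the 140x32 box overlay. Next I'll move over it for a close wrist view.

```bash
cat >> h.py <<'E'
from scipy.spatial.transform import Rotation as Ro
def down(psi,tilt=None):
    x=np.array([np.cos(psi),np.sin(psi),0]);z=np.array([0,0,-1.]);return np.stack([x,np.cross(z,x),z],1)
def delta(pos,Rt):
    s=robot.get_state(); R=Ro.from_quat(s['tcp_rot']).as_matrix()
    d=R.T@(np.array(pos)-s['tool_pos'])*100; r=Ro.from_matrix(R.T@Rt).as_rotvec()
    print('t',round(s['clock'],2),'pos',s['tool_pos'].round(4),'F',s['contact_force'].round(1),'w',round(s['width'],3),'q',s['q'].round(2))
    print('shift cm',d.round(2),'rot',r.round(3)); return d,r
E
python3 -c "
from h import *
d,r=delta([.50,-.335,.2],down(.93)); print(d/8,r/8)"
```

```text
t 0.15 pos [ 0.2339 -0.5519  0.1986] F [-0.5  0.8 -0. ] w 0.999 q [-1.29  0.36  1.51 -0.    1.27 -0.12]
shift cm [32.96 -9.59 -0.12] rot [-0.001 -0.001 -0.529]
[ 4.1203937  -1.19906453 -0.0152042 ] [-1.69492974e-04 -6.66725059e-05 -6.61546009e-02]
```

>>> {"api": "carry_out", "payload": {
  "moves": [
    [[4.1,-1.2,0],[0,0,0],0],
    [[4.1,-1.2,0],[0,0,0],0],
    [[4.1,-1.2,0],[0,0,0],0],
    [[4.1,-1.2,0],[0,0,0],0],
    [[4.1,-1.2,0],[0,0,0],0],
    [[4.1,-1.2,0],[0,0,0],0],
    [[4.1,-1.2,0],[0,0,0],0],
    [[4.1,-1.2,0],[0,0,0],0],
    [[0,0,0],[0,0,-0.13],0],
    [[0,0,0],[0,0,-0.13],0],
    [[0,0,0],[0,0,-0.13],0],
    [[0,0,0],[0,0,-0.13],0]
  ]
}}

```text
clock: 1.35
tool_pos: [0.5081, -0.3258, 0.1944]
tcp_rot: [0.892, 0.451, -0.001, -0.003]
contact_force: [-0.5, 0.2, -0.4]
width: 1.0
```

```bash
python3 -c "
from h import *
delta([.50,-.335,.2],down(.93)); f=grab('wrist','wrist1'); print(f['extrinsics'].round(3))"
```

```text
t 1.35 pos [ 0.5081 -0.3258  0.1944] F [-0.5  0.2 -0.4] w 1.0 q [-0.69  0.37  1.5   0.    1.27 -0.05]
shift cm [-1.23 -0.11 -0.56] rot [-0.006 -0.002  0.007]
[[ 0.806 -0.592 -0.006 -0.601]
 [ 0.563  0.769 -0.303  0.   ]
 [ 0.184  0.241  0.953 -0.402]
 [ 0.     0.     0.     1.   ]]
```

View pics/wrist1.png

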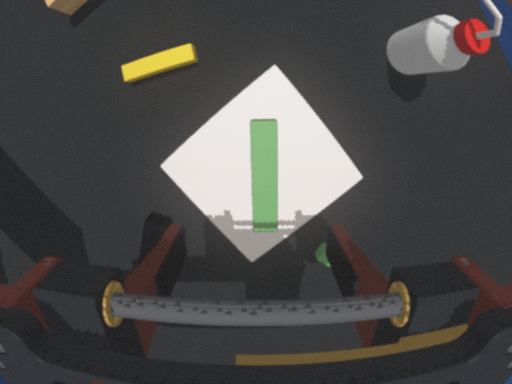

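The wrist view shows the bar upright in the picture from (264,120) to (265,231), so it's aligned with tool x. I'll fit its pose here using the fisheye model.

```bash
cat > fitw.py <<'E'
import fit
from fit import *
def projf(v,P):
    f,_,cx,cy=v['K']; c=np.asarray(P)@v['E'][:3,:3].T+v['E'][:3,3]
    a,b,w=c[:,0],-c[:,1],-c[:,2]; r=np.hypot(a,b); th=np.arctan2(r,w); return np.stack([cx+f*th*a/r,cy+f*th*b/r],1)
_p=fit.proj
def proj2(v,P): return projf(v,P) if v['K'][0]<300 else _p(v,P)
fit.proj=proj2
E
python3 - <<'E'
from fitw import *
V['w']=np.load('pics/wrist1.npz'); F=V['w']['frame'].astype(int)
g=((F[...,1]-(F[...,0]+F[...,2])/2)>25).astype(np.uint8); g=cv2.morphologyEx(g,cv2.MORPH_CLOSE,np.ones((5,5)))
n,lab,st,ce=cv2.connectedComponentsWithStats(g); print(st[lab[170,264]])
m=(lab==lab[170,264]).astype(float)
bar=[box(-.016,.016,-.07,.07,.006,.038)]
p=fit.fit({'w':m},bar,[.5,-.33,-.6]); print(p, 'long-axis heading',p[0][2]+np.pi/2)
s=np.load('pics/scene0.npz')
from h import delta,down
a=p[0][2]+np.pi/2
delta([p[0][0],p[0][1],.06],down(a))
E
```

```text
Traceback (most recent call last):
  File "fitw.py", line 6, in <module>
    _p=fit.proj
       ^^^^^^^^
AttributeError: 'function' object has no attribute 'proj'
```

```bash
mv fit.py fitm.py; sed -i 's/^import fit$/import fitm/; s/^from fit import/from fitm import/; s/fit\.proj/fitm.proj/g' fitw.py; sed -i 's/from fit import/from fitm import/' f1.py
cat > w1.py <<'E'
from fitw import *
V['w']=np.load('pics/wrist1.npz'); F=V['w']['frame'].astype(int)
g=((F[...,1]-(F[...,0]+F[...,2])/2)>25).astype(np.uint8); g=cv2.morphologyEx(g,cv2.MORPH_CLOSE,np.ones((5,5)))
n,lab,st,ce=cv2.connectedComponentsWithStats(g); print(st[lab[170,264]])
m=(lab==lab[170,264]).astype(float)
bar=[box(-.016,.016,-.07,.07,.006,.038)]
p=fit({'w':m},bar,[.5,-.33,-.6]); a=p[0][2]+np.pi/2; print(p, 'long-axis heading',a)
delta([p[0][0],p[0][1],.06],down(a))
E
python3 w1.py
```

```text
[ 250  120   28  112 2887]
(array([ 0.5085109 , -0.34090854, -0.61377599]), np.float64(154.00392156862745), {'w': np.float64(2887.0)}) long-axis heading 0.9570203319961141
t 1.4 pos [ 0.508  -0.3257  0.1944] F [ 0.2  0.2 -0.3] w 0.999 q [-0.69  0.37  1.5   0.    1.27 -0.06]
shift cm [-1.22  1.01 13.43] rot [-0.006 -0.002 -0.014]
```

>>> {"api": "carry_out", "payload": {
  "moves": [
    [[-0.6,0.5,3.5],[-0.003,0,-0.007],0],
    [[-0.6,0.5,4],[-0.003,0,-0.007],0],
    [[0,0,4],[0,0,0],0],
    [[0,0,2],[0,0,0],0],
    [[0,0,0],[0,0,0],0]
  ]
}}

```text
clock: 1.9
tool_pos: [0.5108, -0.343, 0.0565]
tcp_rot: [0.89, 0.455, 0.002, 0.002]
contact_force: [-0.2, -0.5, 0.5]
width: 1.0
```

```bash
python3 -c "
from h import *
delta([.5085,-.3405,.021],down(.957)); f=grab('wrist','wrist2')"
```

```text
t 1.9 pos [ 0.5108 -0.343   0.0565] F [-0.2 -0.5  0.5] w 1.0 q [-0.7   0.53  1.62  0.    0.98 -0.08]
shift cm [ 0.06 -0.35  3.55] rot [ 0.005 -0.001 -0.011]
```

View pics/wrist2.png

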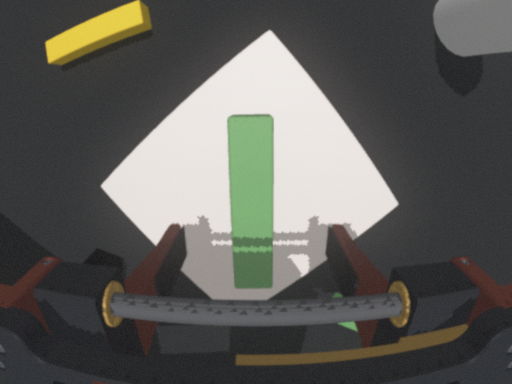

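The bar sits between the fingers, centred on column 252 against 256. I'll go down and close.

>>> {"api": "carry_out", "payload": {
  "moves": [
    [[0,-0.35,2],[0.005,0,-0.01],0],
    [[0,0,1.4],[0,0,0],0],
    [[0,0,0],[0,0,0],0]
  ]
}}

```text
clock: 2.25
tool_pos: [0.5112, -0.3435, 0.0267]
tcp_rot: [0.889, 0.458, 0.002, 0.003]
contact_force: [-0.6, -0.2, 0.3]
width: 0.996
```

```bash
python3 -c "
from h import *
delta([.5085,-.3405,.021],down(.957))"
```

```text
t 2.25 pos [ 0.5112 -0.3435  0.0267] F [-0.6 -0.2  0.3] w 0.996 q [-0.7   0.57  1.64  0.    0.92 -0.09]
shift cm [ 0.09 -0.4   0.57] rot [ 0.008 -0.001 -0.004]
```

>>> {"api": "carry_out", "payload": {
  "moves": [
    [[0,-0.4,0.5],[0.008,0,0],0],
    [[0,-0.1,0.1],[0,0,0],0]
  ]
}}

```text
clock: 2.45
tool_pos: [0.5084, -0.3416, 0.0225]
tcp_rot: [0.889, 0.458, 0.001, 0.001]
contact_force: [-0.8, 0.0, -0.7]
width: 0.999
```

```bash
python3 -c "
from h import *
delta([.5085,-.3405,.021],down(.957))"
```

```text
t 2.45 pos [ 0.5084 -0.3416  0.0225] F [-0.8  0.  -0.7] w 0.999 q [-0.7   0.57  1.65  0.    0.92 -0.09]
shift cm [ 0.1  -0.06  0.15] rot [ 0.002 -0.001 -0.005]
```

>>> {"api": "carry_out", "payload": {
  "moves": [
    [[0,0,0],[0,0,0],255],
    [[0,0,0],[0,0,0],255],
    [[0,0,0],[0,0,0],255],
    [[0,0,0],[0,0,0],255],
    [[0,0,0],[0,0,0],255],
    [[0,0,0],[0,0,0],255],
    [[0,0,0],[0,0,0],255]
  ]
}}

```text
clock: 3.15
tool_pos: [0.5098, -0.3427, 0.0249]
tcp_rot: [0.889, 0.458, 0.002, 0.003]
contact_force: [0.3, 0.1, -0.5]
width: 0.399
```

```bash
python3 -c "
from h import *
delta([.5085,-.3405,.021],down(.957))"
```

```text
t 3.15 pos [ 0.5098 -0.3427  0.0249] F [ 0.3  0.1 -0.5] w 0.399 q [-0.7   0.57  1.65  0.    0.92 -0.09]
shift cm [ 0.11 -0.24  0.39] rot [ 0.006 -0.    -0.006]
```

>>> {"api": "carry_out", "payload": {
  "moves": [
    [[0,0,0.1],[0,0,0],255],
    [[0,0,0.1],[0,0,0],255],
    [[0,0,0],[0,0,0],255]
  ]
}}

```text
clock: 3.45
tool_pos: [0.5097, -0.3427, 0.0226]
tcp_rot: [0.889, 0.458, 0.002, 0.003]
contact_force: [0.2, -0.3, 0.6]
width: 0.128
```

>>> {"api": "carry_out", "payload": {
  "moves": [
    [[0,0,-1],[0,0,0],255],
    [[0,0,-2.5],[0,0,0],255],
    [[0,0,-4],[0,0,0],255],
    [[0,0,-4],[0,0,0],255],
    [[0,0,-2],[0,0,0],255]
  ]
}}

```text
clock: 3.95
tool_pos: [0.5065, -0.3401, 0.1603]
tcp_rot: [0.889, 0.458, -0.0, -0.001]
contact_force: [0.8, -1.0, 0.2]
width: 0.001
```

```bash
python3 -c "
from h import *
delta([.53,.06,.16],down(-.105)); f=grab('wrist','wrist3')"
```

```text
t 3.95 pos [ 0.5065 -0.3401  0.1603] F [ 0.8 -1.   0.2] w 0.001 q [-0.71  0.41  1.53  0.    1.2  -0.09]
shift cm [ 33.94 -21.32   0.12] rot [-3.000e-03  1.000e-03  1.056e+00]
```

View pics/wrist3.png

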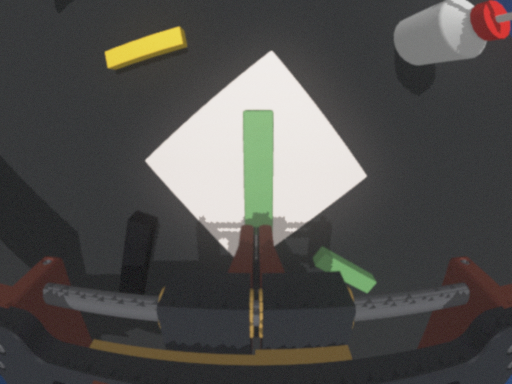

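The gripper closed to zero, so it missed the bar. I'll look from the scene and side cameras.

```bash
python3 - <<'E'
from fitw import *
for n in('scene','side'): grab(n,n+'1')
V['w']=np.load('pics/wrist3.npz')
s=robot.get_state(); R=Ro.from_quat(s['tcp_rot']).as_matrix(); t=s['tool_pos']
for k in (-.06,-.008,0,.011): 
    P=[t+R@[0,0,k]]
    print(k,projf(V['w'],P).round(1),[fitm._p(V[n],P).round(1) for n in('scene','side')] if hasattr(fitm,'_p') else [proj(np.load(f'pics/{n}1.npz'),P).round(1) for n in('scene','side')])
a=cv2.imread('pics/scene1.png')[60:240,90:290]; b=cv2.imread('pics/side1.png')[20:220,190:390]
cv2.imwrite('pics/c3.png',cv2.resize(np.hstack([a[:180],b[:180]]),None,fx=2,fy=2,interpolation=cv2.INTER_CUBIC))
E
```

```text
-0.06 [[255.6 271.3]] [array([[160.4, 139.2]]), array([[277.9, 112.8]])]
-0.008 [[255.6 228.3]] [array([[163.7, 153.7]]), array([[277.8, 127. ]])]
0 [[255.6 223.5]] [array([[164.2, 155.8]]), array([[277.7, 129.1]])]
0.011 [[255.6 217.3]] [array([[164.8, 158.8]]), array([[277.7, 132. ]])]
```

View pics/c3.png

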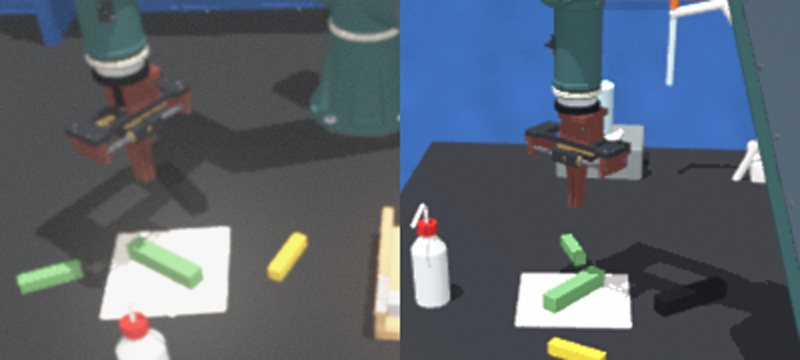

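```bash
python3 - <<'E'
from h import *
print(robot.finger_overhang,[a for a in dir(robot) if a[0]!='_'])
a=cv2.imread('pics/scene1.png')[80:170,110:230]; b=cv2.imread('pics/side1.png')[70:160,220:340]
s=robot.get_state(); R=Ro.from_quat(s['tcp_rot']).as_matrix(); t=s['tool_pos']
import fitw
from fitw import _p
o=[]
for n,(x0,y0) in (('scene',(110,80)),('side',(220,70))):
    v=np.load(f'pics/{n}1.npz'); im=cv2.imread(f'pics/{n}1.png')[y0:y0+90,x0:x0+66*2-12]; im=cv2.resize(im,None,fx=3.3,fy=3.3,interpolation=cv2.INTER_CUBIC)
    for k,c in ((-.069,(255,0,0)),(0,(0,255,0)),(.011,(0,0,255))):
        for y in ((-.089,.089) if k<-.05 else (-.0135,.0135)):
            q=_p(v,[t+R@[0,y,k]])[0]; cv2.circle(im,(int((q[0]-x0+.5)*3.3),int((q[1]-y0+.5)*3.3)),4,c,1)
    o.append(im)
cv2.imwrite('pics/c4.png',np.hstack(o))
E
```

```text
0.011 ['PlanningError', 'finger_overhang', 'get_state', 'grab_frame', 'job_done']
```

View pics/c4.png

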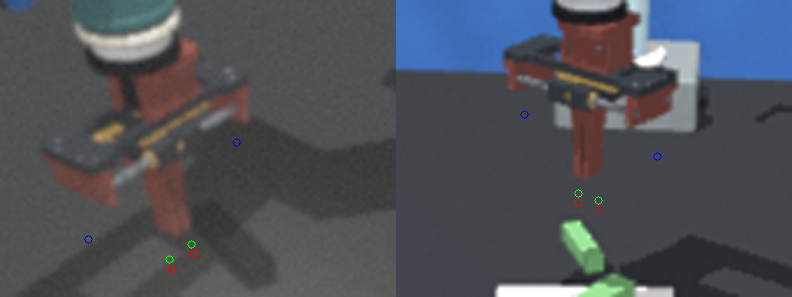

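```bash
python3 - <<'E'
from h import *
delta([.53,.06,.16],down(-.105)); f=grab('scene','scene2');f=grab('side','side2'); s=robot.get_state();print(s['clock'],s['tool_pos'],s['joint_vel'].round(3),s['joint_efforts'].round(1))
from fitw import _p
R=Ro.from_quat(s['tcp_rot']).as_matrix(); t=s['tool_pos']
from scipy.optimize import least_squares
# visible tip mid (scene), side
vs=[np.load(f'pics/{n}2.npz') for n in('scene','side')]
obs=[np.array([110+173/3.3,80+231/3.3]),np.array([220+(586-396)/3.3,70+176/3.3])]
r=least_squares(lambda p:np.concatenate([_p(v,[p])[0]-o for v,o in zip(vs,obs)]),t)
print('tip tri',r.x,r.cost,'expected',t+R@[0,0,.011])
E
```

```text
t 4.1 pos [ 0.5063 -0.34    0.1584] F [-0.1  0.1 -1.2] w 0.002 q [-0.71  0.41  1.53  0.    1.2  -0.09]
shift cm [ 33.94 -21.3   -0.07] rot [-3.000e-03  1.000e-03  1.056e+00]
4.2 [ 0.50461502 -0.33861724  0.15551287] [-0.001  0.02   0.015 -0.001  0.     0.   ] [  0.  -55.2 -26.5   0.1   0.    0. ]
tip tri [ 0.50694177 -0.34106525  0.17987364] 0.02059898100883918 expected [ 0.50454855 -0.33855024  0.14451328]
```

```bash
python3 - <<'E'
from h import *
from fitw import _p
t=np.array([0.23387604,-0.55173158,0.19840927]);R=Ro.from_quat([.97998738,.199057465,-7.8e-5,-9.2e-4]).as_matrix()
o=[]
for n,(x0,y0) in (('scene',(60,20)),('side',(310,0))):
    v=np.load(f'pics/{n}0.npz'); im=cv2.imread(f'pics/{n}0.png')[y0:y0+120,x0:x0+110]; im=cv2.resize(im,None,fx=3.6,fy=3.6,interpolation=cv2.INTER_CUBIC)
    for k,c in ((-.069,(255,0,0)),(0,(0,255,0)),(.011,(0,0,255))):
        for y in ((-.089,.089) if k<-.05 else (-.0575,-.044,.044,.0575)):
            q=_p(v,[t+R@[0,y,k]])[0]; cv2.circle(im,(int((q[0]-x0+.5)*3.6),int((q[1]-y0+.5)*3.6)),4,c,1)
    o.append(im)
cv2.imwrite('pics/c5.png',np.hstack(o))
E
```

```text
(no output)
```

View pics/c5.png

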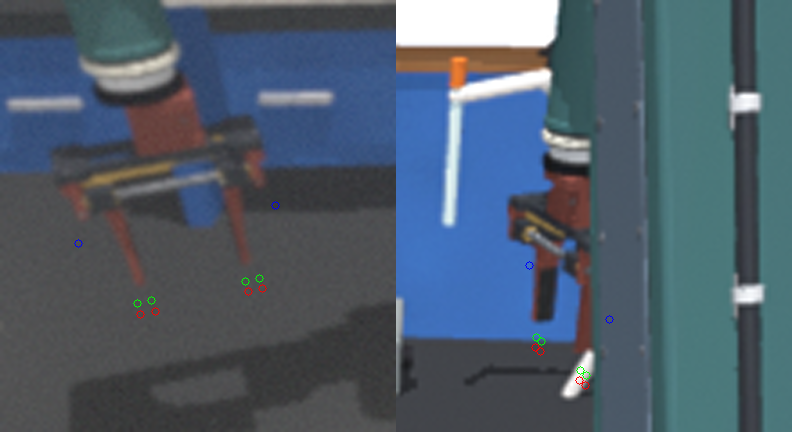

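The visible fingertips are about 35 mm higher than the reported TCP implies, and this has been so since the start. I'll use the bar's size in the wrist picture to tell whether the arm's z is biased or the tool is shorter than stated.

```bash
cat > wz.py <<'E'
from fitw import *
for tag in ('wrist1','wrist2'):
    V['w']=np.load(f'pics/{tag}.npz'); F=V['w']['frame'].astype(int)
    # white board edges + bar top: fit bar with z offset
    g=((F[...,1]-(F[...,0]+F[...,2])/2)>12).astype(np.uint8); g=cv2.morphologyEx(g,cv2.MORPH_CLOSE,np.ones((7,7)))
    n,lab,st,ce=cv2.connectedComponentsWithStats(g); m=(lab==lab[170,260]).astype(float); print(tag,st[lab[170,260]])
    for dz in (-.04,-.03,-.02,-.01,0,.01,.02):
        p=fit({'w':m},[box(-.016,.016,-.07,.07,.006+dz,.038+dz)],[.51,-.34,-.6]); print(dz,p[0].round(4),round(p[1],1))
E
python3 wz.py
```

```text
wrist1 [ 250  119   28  113 3021]
-0.04 [ 0.5085 -0.343  -0.6158] 505.7
-0.03 [ 0.5078 -0.3419 -0.6162] 382.1
-0.02 [ 0.5085 -0.342  -0.6149] 249.3
-0.01 [ 0.5081 -0.3421 -0.6144] 107.7
0 [ 0.5091 -0.3399 -0.6133] 60.1
0.01 [ 0.5091 -0.3391 -0.6165] 202.8
0.02 [ 0.5098 -0.3388 -0.6124] 373.8
wrist2 [ 227  114   47  175 7521]
-0.04 [ 0.5083 -0.3418 -0.6097] 1933.9
-0.03 [ 0.5083 -0.3416 -0.6086] 1524.1
-0.02 [ 0.5085 -0.3408 -0.6083] 1072.7
-0.01 [ 0.5088 -0.3407 -0.6068] 569.2
0 [ 0.5093 -0.3397 -0.6129] 181.4
0.01 [ 0.5096 -0.3396 -0.6038] 613.0
0.02 [ 0.5101 -0.3394 -0.6021] 1316.3
```

The wrist camera's height is right, as the fit is best at dz=0. So the real fingertips end about 35 mm short of the reported tool frame. I'll open, go lower by that amount while watching the force, and check by camera.

>>> {"api": "carry_out", "payload": {
  "moves": [
    [[0.2,0,2],[0,0,0],0],
    [[0.2,0,2],[0,0,0],0],
    [[0,0,0],[0,0,0],0],
    [[0,0,0],[0,0,0],0],
    [[0,0,0],[0,0,0],0],
    [[0,0,0],[0,0,0],0],
    [[0,0,0],[0,0,0],0],
    [[0,0,0],[0,0,0],0],
    [[0,0,0],[0,0,0],0],
    [[0,0,0],[0,0,0],0]
  ]
}}

```text
clock: 5.2
tool_pos: [0.504, -0.3333, 0.1109]
tcp_rot: [0.889, 0.458, -0.003, -0.008]
contact_force: [-0.8, -0.7, -0.3]
width: 0.878
```

```bash
python3 -c "
from h import *
delta([.5091,-.3398,.020],down(.957))"
```

```text
t 5.2 pos [ 0.504  -0.3333  0.1109] F [-0.8 -0.7 -0.3] w 0.878 q [-0.7   0.46  1.58  0.    1.11 -0.08]
shift cm [-0.25  0.94  9.08] rot [-0.016 -0.002 -0.006]
```

>>> {"api": "carry_out", "payload": {
  "moves": [
    [[-0.1,0.4,3],[-0.008,0,-0.003],0],
    [[-0.1,0.4,3],[-0.006,0,-0.003],0],
    [[0,0.1,2.5],[0,0,0],0]
  ]
}}

```text
clock: 5.5
tool_pos: [0.5142, -0.3433, 0.029]
tcp_rot: [0.888, 0.461, 0.003, 0.004]
contact_force: [-0.3, 0.3, -0.8]
width: 0.999
```

```bash
python3 -c "
from h import *
delta([.5091,-.3398,-.032],down(.957))"
```

```text
t 5.5 pos [ 0.5142 -0.3433  0.029 ] F [-0.3  0.3 -0.8] w 0.999 q [-0.7   0.57  1.64  0.    0.92 -0.09]
shift cm [-0.01 -0.69  6.1 ] rot [ 0.011 -0.001  0.   ]
```

>>> {"api": "carry_out", "payload": {
  "moves": [
    [[0,-0.5,1],[0.01,0,0],0],
    [[0,-0.1,1],[0,0,0],0],
    [[0,0,1],[0,0,0],0]
  ]
}}

```text
clock: 5.8
tool_pos: [0.5082, -0.339, -0.0036]
tcp_rot: [0.888, 0.461, -0.0, -0.002]
contact_force: [-0.5, 0.4, -1.0]
width: 1.002
```

```bash
python3 - <<'E'
from h import *
delta([.5091,-.3398,-.032],down(.957)); grab('side','side3'); grab('scene','scene3'); grab('wrist','wrist4')
b=cv2.imread('pics/side3.png')[80:190,220:340]; a=cv2.imread('pics/scene3.png')[120:230,110:230];
cv2.imwrite('pics/c6.png',cv2.resize(np.hstack([a,b]),None,fx=3.3,fy=3.3,interpolation=cv2.INTER_CUBIC))
E
```

```text
t 5.8 pos [ 0.5082 -0.339  -0.0036] F [-0.5  0.4 -1. ] w 1.002 q [-0.7   0.61  1.66  0.    0.87 -0.09]
shift cm [-0.02  0.13  2.84] rot [-0.003 -0.001  0.   ]
```

View pics/c6.png

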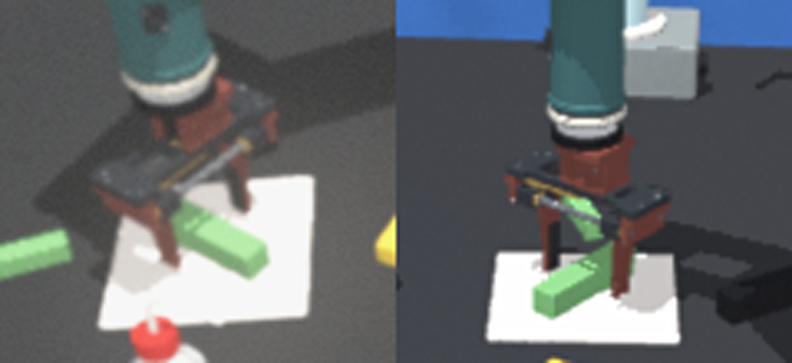

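View pics/wrist4.png

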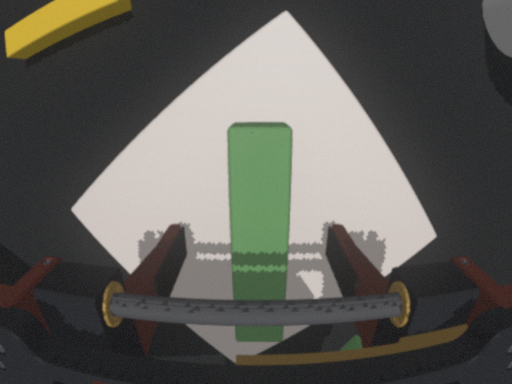

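The fingers straddle the bar and their tips are still well above the board. Going down further.

>>> {"api": "carry_out", "payload": {
  "moves": [
    [[0,0.1,1],[0,0,0],0],
    [[0,0,0.8],[0,0,0],0]
  ]
}}

```text
clock: 6.15
tool_pos: [0.5106, -0.3408, -0.0175]
tcp_rot: [0.888, 0.461, 0.0, 0.0]
contact_force: [-17.1, 12.8, 87.9]
width: 1.0
```

```bash
python3 - <<'E'
from h import *
delta([.5091,-.3398,-.032],down(.957)); grab('side','side4'); grab('scene','scene4')
b=cv2.imread('pics/side4.png')[80:190,220:340]; a=cv2.imread('pics/scene4.png')[120:230,110:230];
cv2.imwrite('pics/c7.png',cv2.resize(np.hstack([a,b]),None,fx=3.3,fy=3.3,interpolation=cv2.INTER_CUBIC))
E
```

```text
t 6.15 pos [ 0.5106 -0.3408 -0.0175] F [-17.1  12.8  87.9] w 1.0 q [-0.7   0.63  1.67  0.    0.84 -0.09]
shift cm [-0.   -0.18  1.45] rot [ 0.001 -0.001  0.   ]
```

View pics/c7.png

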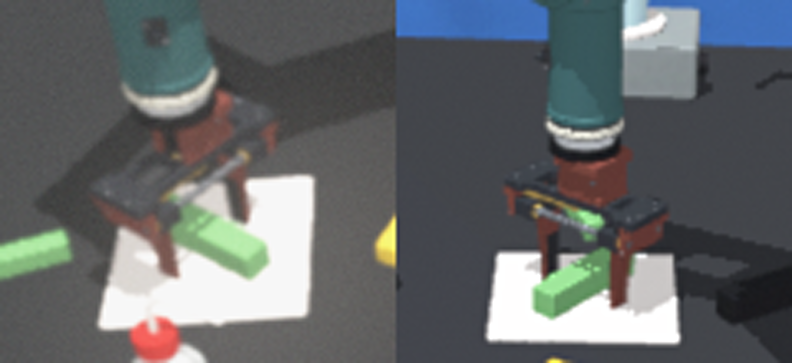

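The fingers met the board at TCP z=-0.0175, so the tips are about 24 mm behind the TCP, which agrees with the cameras. I'll back off 5 mm and close.

>>> {"api": "carry_out", "payload": {
  "moves": [
    [[0,0,-0.5],[0,0,0],0]
  ]
}}

```text
clock: 6.35
tool_pos: [0.5106, -0.3408, -0.0115]
tcp_rot: [0.888, 0.461, 0.001, 0.001]
contact_force: [-0.1, -0.8, 0.4]
width: 1.003
```

```bash
python3 - <<'E'
from h import *
delta([.5091,-.3398,-.012],down(.957))
E
```

```text
t 6.35 pos [ 0.5106 -0.3408 -0.0115] F [-0.1 -0.8  0.4] w 1.003 q [-0.7   0.62  1.67  0.    0.85 -0.09]
shift cm [-0.   -0.19  0.05] rot [ 0.002 -0.001  0.   ]
```

>>> {"api": "carry_out", "payload": {
  "moves": [
    [[0,-0.15,0],[0,0,0],255],
    [[0,0,0],[0,0,0],255],
    [[0,0,0.03],[0,0,0],255],
    [[0,0,0.03],[0,0,0],255],
    [[0,0,0.03],[0,0,0],255],
    [[0,0,0.03],[0,0,0],255],
    [[0,0,0.03],[0,0,0],255],
    [[0,0,0.03],[0,0,0],255],
    [[0,0,0],[0,0,0],255],
    [[0,0,0],[0,0,0],255]
  ]
}}

```text
clock: 7.35
tool_pos: [0.5097, -0.3402, -0.0144]
tcp_rot: [0.888, 0.461, 0.001, 0.001]
contact_force: [-0.3, 1.7, 0.6]
width: 0.366
```

```bash
python3 - <<'E'
from h import *
delta([.5091,-.3398,-.012],down(.957))
E
```

```text
t 7.35 pos [ 0.5097 -0.3402 -0.0144] F [-0.3  1.7  0.6] w 0.366 q [-0.7   0.63  1.67  0.    0.84 -0.09]
shift cm [-0.   -0.07 -0.24] rot [ 0.002 -0.001  0.001]
```

>>> {"api": "carry_out", "payload": {
  "moves": [
    [[0,0,-1],[0,0,0],255],
    [[0,0,-2.5],[0,0,0],255],
    [[0,0,-4],[0,0,0],255],
    [[0,0,-3.5],[0,0,0],255],
    [[0,0,-2],[0,0,0],255]
  ]
}}

```text
clock: 7.85
tool_pos: [0.5061, -0.3374, 0.117]
tcp_rot: [0.888, 0.461, -0.001, -0.004]
contact_force: [0.1, -1.3, -1.8]
width: 0.366
```

```bash
python3 - <<'E'
from h import *
d,r=delta([.53,.065,.12],down(-.105)); print(d/10,r/8)
grab('wrist','wrist5')
E
```

```text
t 7.85 pos [ 0.5061 -0.3374  0.117 ] F [ 0.1 -1.3 -1.8] w 0.366 q [-0.7   0.46  1.58  0.    1.12 -0.09]
shift cm [ 34.28 -21.21  -0.06] rot [-0.009  0.003  1.062]
[ 3.42754627 -2.12116515 -0.0060793 ] [-0.00107712  0.00040266  0.13278482]
```

View pics/wrist5.png

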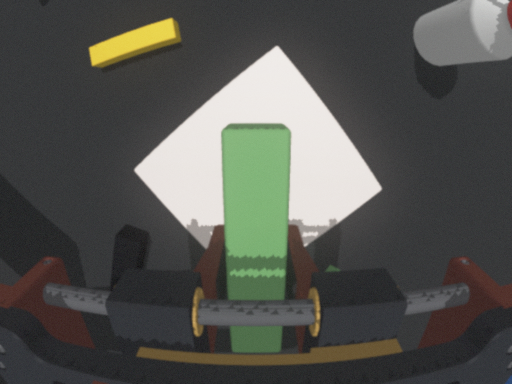

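>>> {"api": "carry_out", "payload": {
  "moves": [
    [[0,0,-1],[0,0,0.13],255],
    [[0,0,-1],[0,0,0.13],255],
    [[0,0,0],[0,0,0.13],255],
    [[0,0,0],[0,0,0.13],255],
    [[0,0,0],[0,0,0.13],255],
    [[0,0,0],[0,0,0.13],255],
    [[0,0,0],[0,0,0.13],255],
    [[0,0,0],[0,0,0.13],255]
  ]
}}

```text
clock: 8.7
tool_pos: [0.5058, -0.337, 0.1399]
tcp_rot: [0.998, -0.061, -0.002, -0.002]
contact_force: [0.9, -0.9, -1.5]
width: 0.36
```

```bash
python3 - <<'E'
from h import *
d,r=delta([.47,.07,.14],down(-.105)); print(d/9)
E
```

```text
t 8.7 pos [ 0.5058 -0.337   0.1399] F [ 0.9 -0.9 -1.5] w 0.36 q [-0.7   0.43  1.56  0.    1.16  0.99]
shift cm [ -8.54 -39.95   0.17] rot [-0.004  0.004 -0.018]
[-0.94895515 -4.43909956  0.01861712]
```

>>> {"api": "carry_out", "payload": {
  "moves": [
    [[-0.9,-4.4,0],[0,0,-0.018],255],
    [[-0.9,-4.4,0],[0,0,0],255],
    [[-0.9,-4.4,0],[0,0,0],255],
    [[-0.9,-4.4,0],[0,0,0],255],
    [[-0.9,-4.4,0],[0,0,0],255],
    [[-0.9,-4.4,0],[0,0,0],255],
    [[-0.9,-4.4,0],[0,0,0],255],
    [[-0.9,-4.4,0],[0,0,0],255],
    [[-0.9,-4.0,0],[0,0,0],255],
    [[0,0,0],[0,0,0],255]
  ]
}}

```text
clock: 9.7
tool_pos: [0.4639, 0.0741, 0.1364]
tcp_rot: [0.998, -0.057, -0.003, -0.002]
contact_force: [-0.4, -0.4, -2.0]
width: 0.364
```

```bash
python3 - <<'E'
from h import *
d,r=delta([.47,.07,.14],down(-.105)); grab('wrist','wrist6')
E
```

```text
t 9.7 pos [0.4639 0.0741 0.1364] F [-0.4 -0.4 -2. ] w 0.364 q [0.01 0.25 1.86 0.01 1.04 1.69]
shift cm [ 0.65  0.34 -0.37] rot [-0.004  0.007 -0.01 ]
```

View pics/wrist6.png

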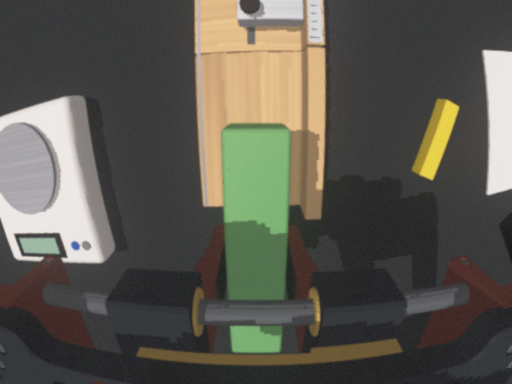

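```bash
python3 - <<'E'
import cv2
a=cv2.imread('pics/wrist6.png')
cv2.imwrite('pics/c8.png',cv2.resize(a[0:110,185:345],None,fx=5,fy=5,interpolation=cv2.INTER_CUBIC))
cv2.imwrite('pics/c9.png',cv2.resize(a[110:230,185:345],None,fx=5,fy=5,interpolation=cv2.INTER_CUBIC))
E
```

```text
(no output)
```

View pics/c8.png

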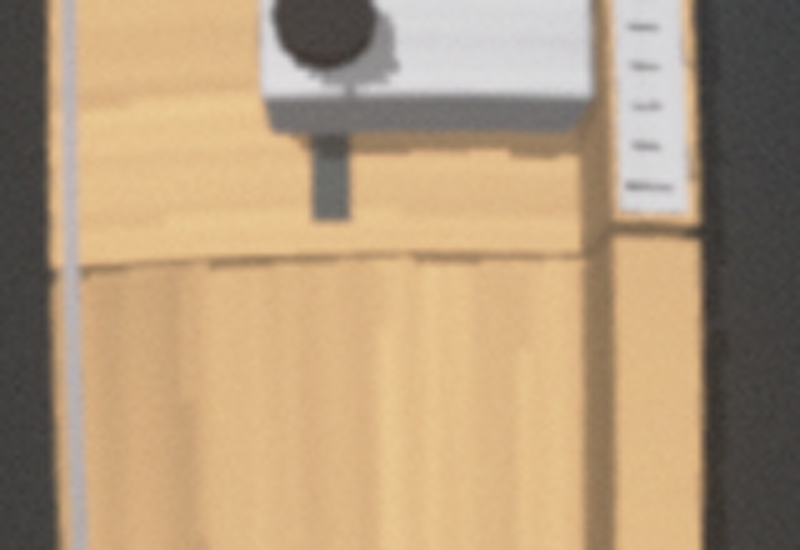

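View pics/c9.png

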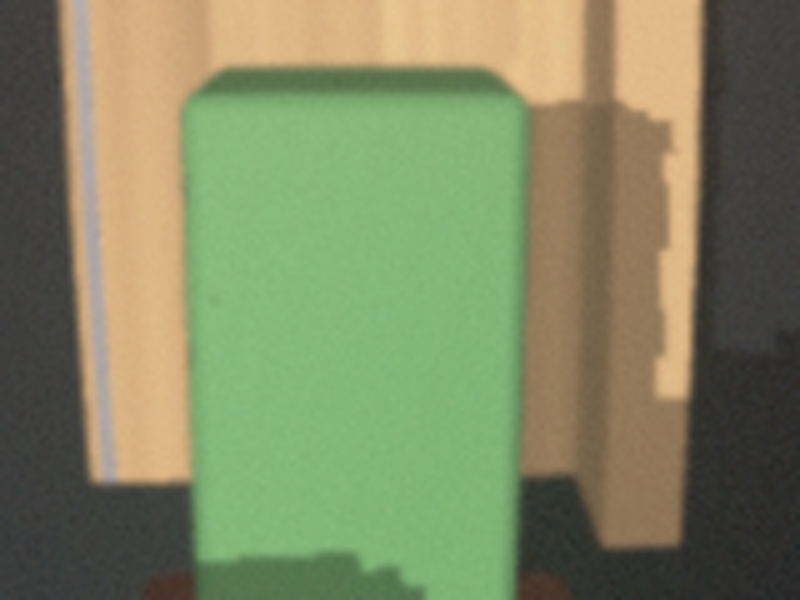

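```bash
cat > w6.py <<'E'
from fitw import *
from scipy.optimize import least_squares
v=np.load('pics/wrist6.npz')
px=lambda c,o:np.array([o[0]+(c[0]+.5)/5-.5,o[1]+(c[1]+.5)/5-.5])
A=(185,0);B=(185,110)
ob=[((-.07,.04,.022),(52,270),A),((.035,.04,.022),(583,256),A),((.035,.04,.062),(612,229),A),((.05,.04,.062),(702,232),A),
((-.07,-.12,.022),(92,482),B),((.035,-.12,.062),(605,548),B),((.05,-.12,.062),(681,545),B),((.035,-.12,.022),(575,472),B)]
so=[((-.026,.022),(278,132)),((.034,.022),(587,131)),((-.026,.052),(262,98)),((.034,.052),(590,96))]
U=np.array([px(o[1],o[2]) for o in ob]+[px(o[1],A) for o in so])
def res(p):
    P=np.array([o[0] for o in ob]+[(q[0][0],p[3],q[0][1]) for q in so]); return (projf(v,world(P,*p[:3]))-U).ravel()
r=least_squares(res,[.554,.055,-1.675,.066]); print('cutter',r.x.round(4),'stop y',r.x[3]); print(res(r.x).reshape(-1,2).round(1).tolist())
R=np.array([0.998,-0.057,-0.003,-0.002]); Rm=Ro.from_quat(R/np.linalg.norm(R)).as_matrix(); t=np.array([.4639,.0741,.1364])
U2=np.array([px(c,B) for c in ((187,100),(527,100),(225,68),(490,68))])
def rb(p):
    c,s=np.cos(p[2]),np.sin(p[2])
    P=np.array([[.07,-.016,-.0524+p[3]],[.07,.016,-.0524+p[3]],[.07,-.016,-.0204+p[3]],[.07,.016,-.0204+p[3]]])
    P=np.stack([c*P[:,0]-s*P[:,1]+p[0],s*P[:,0]+c*P[:,1]+p[1],P[:,2]],1)
    return (projf(v,t+P@Rm.T)-U2).ravel()
q=least_squares(rb,[0,0,0,0]); print('bar in tool',q.x.round(4),rb(q.x).round(1))
E
python3 w6.py
```

```text
cutter [ 0.5536  0.0529 -1.6688  0.0667] stop y 0.06672261333657499
[[0.5, 0.5], [0.1, 0.8], [1.0, -0.5], [-0.0, -0.3], [0.1, -0.4], [-0.2, -0.3], [-0.2, -0.1], [0.2, 0.2], [-1.2, 0.2], [-2.3, 0.4], [0.1, -0.5], [1.8, 0.0]]
bar in tool [-0.0007  0.0007  0.0003  0.009 ] [ 0.6 -0.4 -0.5 -0.4 -1.   0.5  0.8  0.5]
```

```bash
cat >> h.py <<'E'
CX,CY,CA=.5538,.054,-1.671; SY=.0667
def c2w(x,y):
    c,s=np.cos(CA),np.sin(CA); return np.array([CX+c*x-s*y,CY+s*x+c*y])
def w2c(p):
    c,s=np.cos(CA),np.sin(CA); d=np.array(p[:2])-[CX,CY]; return np.array([c*d[0]+s*d[1],-s*d[0]+c*d[1]])
E
python3 - <<'E'
from h import *
p=c2w(-.010,-.012); print(p)
d,r=delta([*p,.06],down(-.100)); print(d/3)
E
```

```text
[0.54286055 0.06515027]
t 9.75 pos [0.4644 0.0722 0.1364] F [-0.1 -0.3 -2.1] w 0.368 q [0.   0.25 1.86 0.   1.04 1.69]
shift cm [ 7.92 -0.18  7.59] rot [-0.002  0.006 -0.015]
[ 2.63947179 -0.05956347  2.52979962]
```

>>> {"api": "carry_out", "payload": {
  "moves": [
    [[2.6,-0.1,0],[0,0.003,-0.008],255],
    [[2.6,0,0],[0,0,-0.008],255],
    [[2.6,0,0],[0,0,0],255],
    [[0,0,2],[0,0,0],255],
    [[0,0,3],[0,0,0],255],
    [[0,0,2],[0,0,0],255]
  ]
}}

```text
clock: 10.35
tool_pos: [0.5485, 0.0569, 0.0653]
tcp_rot: [0.999, -0.05, 0.002, 0.0]
contact_force: [-0.6, 0.6, -1.5]
width: 0.361
```

```bash
python3 - <<'E'
from h import *
p=c2w(-.010,-.012)
d,r=delta([*p,.0016],down(-.100)); 
for n in ('side','scene','wrist'): grab(n,n+'7')
b=cv2.imread('pics/side7.png')[130:270,180:320]; a=cv2.imread('pics/scene7.png')[120:260,230:370];
cv2.imwrite('pics/c10.png',cv2.resize(np.hstack([a,b]),None,fx=2.8,fy=2.8,interpolation=cv2.INTER_CUBIC))
E
```

```text
t 10.35 pos [0.5485 0.0569 0.0653] F [-0.6  0.6 -1.5] w 0.361 q [-0.02  0.45  1.76 -0.    0.93  1.65]
shift cm [-0.67 -0.77  6.37] rot [ 0.001 -0.004 -0.   ]
```

View pics/c10.png

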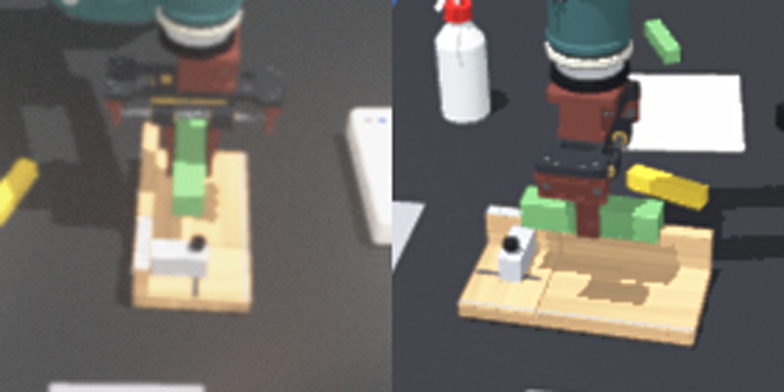

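View pics/wrist7.png

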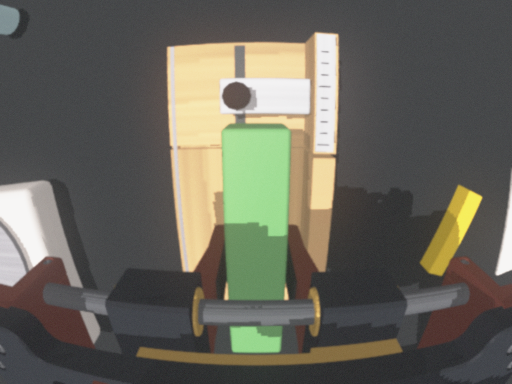

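The bar is over the table and parallel to the fence. I'll correct 7 mm sideways and back 7 mm from the stop, then go down in small steps.

>>> {"api": "carry_out", "payload": {
  "moves": [
    [[-0.6,-0.7,1],[0,0,0],255],
    [[0,0,1.5],[0,0,0],255],
    [[0,0,1],[0,0,0],255]
  ]
}}

```text
clock: 10.8
tool_pos: [0.5446, 0.0643, 0.0329]
tcp_rot: [0.999, -0.051, 0.004, 0.0]
contact_force: [0.9, -0.6, -2.0]
width: 0.365
```

```bash
python3 - <<'E'
from h import *
p=c2w(-.010,-.012)
d,r=delta([*p,.0016],down(-.100))
E
```

```text
t 10.8 pos [0.5446 0.0643 0.0329] F [ 0.9 -0.6 -2. ] w 0.365 q [-0.01  0.49  1.8  -0.    0.85  1.67]
shift cm [-0.21 -0.07  3.12] rot [ 0.    -0.008 -0.002]
```

>>> {"api": "carry_out", "payload": {
  "moves": [
    [[-0.1,0,1],[0,-0.008,0],255],
    [[0,0,0.7],[0,0,0],255],
    [[0,0,0.2],[0,0,0],255]
  ]
}}

```text
clock: 11.1
tool_pos: [0.5433, 0.0648, 0.0127]
tcp_rot: [0.999, -0.051, -0.0, -0.0]
contact_force: [-0.1, -0.1, -1.8]
width: 0.366
```

>>> {"api": "carry_out", "payload": {
  "moves": [
    [[0,0,0.3],[0,0,0],255]
  ]
}}

```text
clock: 11.2
tool_pos: [0.5436, 0.0648, 0.0097]
tcp_rot: [0.999, -0.051, 0.0, -0.0]
contact_force: [-0.5, 0.2, -1.7]
width: 0.363
```

>>> {"api": "carry_out", "payload": {
  "moves": [
    [[0,0,0.3],[0,0,0],255]
  ]
}}

```text
clock: 11.3
tool_pos: [0.5438, 0.0648, 0.0067]
tcp_rot: [0.999, -0.051, 0.0, -0.0]
contact_force: [0.2, -0.4, -2.8]
width: 0.362
```

>>> {"api": "carry_out", "payload": {
  "moves": [
    [[0,0,0.3],[0,0,0],255]
  ]
}}

```text
clock: 11.4
tool_pos: [0.5441, 0.0649, 0.0037]
tcp_rot: [0.999, -0.051, 0.001, -0.0]
contact_force: [0.4, -1.0, -1.2]
width: 0.365
```

>>> {"api": "carry_out", "payload": {
  "moves": [
    [[0,0,0.2],[0,0,0],255]
  ]
}}

```text
clock: 11.5
tool_pos: [0.5442, 0.0649, 0.0016]
tcp_rot: [0.999, -0.051, 0.001, -0.0]
contact_force: [-1.5, 2.6, 22.5]
width: 0.359
```

>>> {"api": "carry_out", "payload": {
  "moves": [
    [[0.3,0,-0.1],[0,0,0],255],
    [[0.3,0,0],[0,0,0],255]
  ]
}}

```text
clock: 11.7
tool_pos: [0.5502, 0.0643, 0.0026]
tcp_rot: [0.999, -0.051, 0.001, -0.0]
contact_force: [-0.5, -0.4, -1.6]
width: 0.365
```

>>> {"api": "carry_out", "payload": {
  "moves": [
    [[0.2,0,0],[0,0,0],255]
  ]
}}

```text
clock: 11.8
tool_pos: [0.5501, 0.0641, 0.0023]
tcp_rot: [0.999, -0.051, -0.001, -0.0]
contact_force: [-7.2, 1.1, 0.1]
width: 0.365
```

```bash
python3 - <<'E'
from h import *
p=c2w(-.010,SY-.07)
d,r=delta([*p,.0016],down(-.100)); print(w2c(robot.get_state()['tool_pos']))
E
```

```text
t 11.8 pos [0.5501 0.0641 0.0023] F [-7.2  1.1  0.1] w 0.365 q [-0.01  0.55  1.79  0.    0.81  1.66]
shift cm [ 0.14 -0.03  0.07] rot [ 0.     0.003 -0.002]
[-0.00971114 -0.00469727]
```

Contact with the stop: 7 N, about where expected. I'll press down lightly and release with a partial opening.

>>> {"api": "carry_out", "payload": {
  "moves": [
    [[0.1,0,0.1],[0,0,0],255]
  ]
}}

```text
clock: 11.9
tool_pos: [0.55, 0.0641, 0.0015]
tcp_rot: [0.999, -0.051, -0.003, -0.0]
contact_force: [-6.9, 1.2, 18.1]
width: 0.363
```

>>> {"api": "carry_out", "payload": {
  "moves": [
    [[0,0,0],[0,0,0],145],
    [[0,0,0],[0,0,0],135],
    [[0,0,0],[0,0,0],135]
  ]
}}

```text
clock: 12.2
tool_pos: [0.5524, 0.064, 0.0023]
tcp_rot: [0.999, -0.051, -0.001, -0.0]
contact_force: [1.3, 0.0, -1.0]
width: 0.471
```

```bash
python3 - <<'E'
from h import *
p=c2w(-.010,SY-.07)
d,r=delta([*p,.0016],down(-.100)); print(w2c(robot.get_state()['tool_pos']))
E
```

```text
t 12.2 pos [0.5524 0.064  0.0023] F [ 1.3  0.  -1. ] w 0.471 q [-0.01  0.55  1.79  0.    0.81  1.66]
shift cm [-0.09 -0.02  0.07] rot [-0.     0.001 -0.002]
[-0.00980818 -0.0024193 ]
```

>>> {"api": "carry_out", "payload": {
  "moves": [
    [[0,0,-1],[0,0,0],135],
    [[0,0,-2],[0,0,0],135],
    [[0,0,-3],[0,0,0],135],
    [[0,0,-4],[0,0,0],255],
    [[0,0,-3],[0,0,0],255],
    [[0,0,0],[0,0,0],255]
  ]
}}

```text
clock: 12.8
tool_pos: [0.5537, 0.0638, 0.1397]
tcp_rot: [0.999, -0.051, 0.0, -0.0]
contact_force: [1.0, -0.8, 0.4]
width: 0.24
```

```bash
python3 - <<'E'
from h import *
p=c2w(-.010,SY-.07)
d,r=delta([*p,.13],down(-.100+np.pi/2))
for n in ('side','scene','wrist'): grab(n,n+'8')
b=cv2.imread('pics/side8.png')[130:270,180:320]; a=cv2.imread('pics/wrist8.png')[0:280,130:410];
cv2.imwrite('pics/c11.png',np.hstack([cv2.resize(a,(560,560)),cv2.resize(b,(560,560),interpolation=cv2.INTER_CUBIC)])[:, :])
E
```

```text
t 12.8 pos [0.5537 0.0638 0.1397] F [ 1.  -0.8  0.4] w 0.24 q [-0.01  0.36  1.67  0.    1.11  1.66]
shift cm [-0.23 -0.03  0.97] rot [ 0.000e+00 -1.000e-03 -1.573e+00]
```

View pics/c11.png

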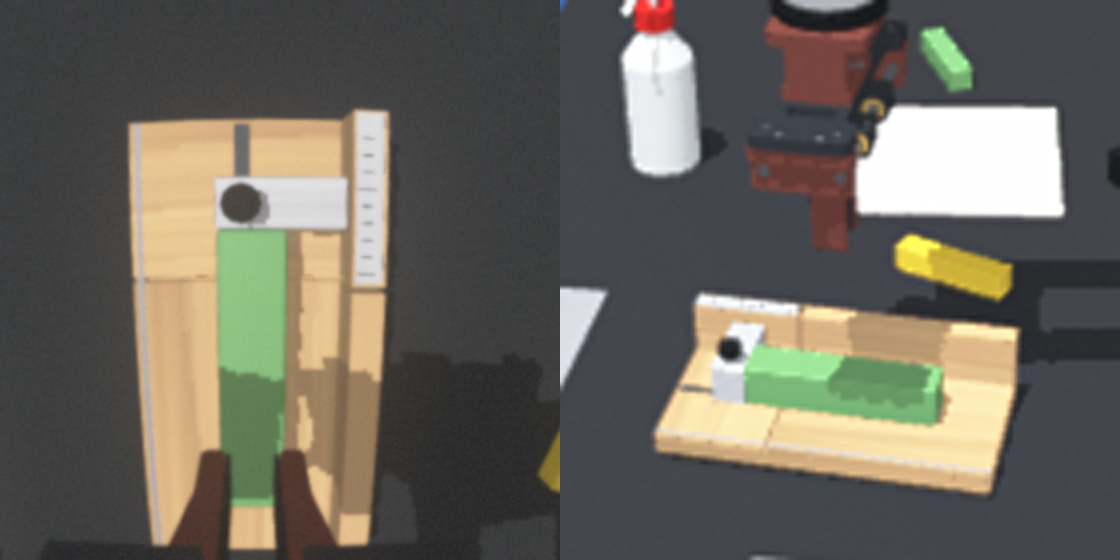

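The bar lies against the stop and parallel to the fence, about 29 mm from it. Now I'll close fully, turn a quarter turn about z, and tilt the tool toward the fence.

>>> {"api": "carry_out", "payload": {
  "moves": [
    [[0,0,-0.5],[0,0,-0.13],255],
    [[0,0,-0.5],[0,0,-0.13],255],
    [[0,0,-0.5],[0,0,-0.13],255],
    [[0,0,-0.5],[0,0,-0.13],255],
    [[0,0,0],[0,0,-0.13],255],
    [[0,0,0],[0,0,-0.13],255],
    [[0,0,0],[0,0,-0.13],255],
    [[0,0,0],[0,0,-0.13],255],
    [[0,0,0],[0,0,-0.13],255],
    [[0,0,0],[0,0,-0.13],255],
    [[0,0,0],[0,0,-0.13],255],
    [[0,0,0],[0,0,-0.13],255]
  ]
}}

```text
clock: 14.15
tool_pos: [0.5317, 0.0636, 0.1318]
tcp_rot: [0.725, 0.689, -0.019, -0.018]
contact_force: [-0.5, -0.2, 0.4]
width: 0.008
```

>>> {"api": "carry_out", "payload": {
  "moves": [
    [[0.5,0,0],[0,-0.13,0],255],
    [[0.5,0,0],[0,-0.13,0],255],
    [[0.5,0,0],[0,-0.13,0],255]
  ]
}}

```text
clock: 14.45
tool_pos: [0.5306, 0.0714, 0.1265]
tcp_rot: [0.706, 0.678, -0.166, 0.118]
contact_force: [-0.8, -0.5, -0.9]
width: 0.005
```

```bash
python3 - <<'E'
from h import *
Rt=down(-.100+np.pi/2)@Ro.from_rotvec([0,-.75,0]).as_matrix()
p=c2w(-.030,-.010)
d,r=delta([*p,.14],Rt)
E
```

```text
t 14.45 pos [0.5306 0.0714 0.1265] F [-0.8 -0.5 -0.9] w 0.005 q [ 0.27  0.48  1.61 -0.38  1.27  0.47]
shift cm [ 0.75  1.47 -1.89] rot [-0.023 -0.343  0.072]
```

>>> {"api": "carry_out", "payload": {
  "moves": [
    [[0.7,0.5,-1],[-0.01,-0.12,0.03],255],
    [[0.5,0.5,-1],[-0.01,-0.12,0.03],255],
    [[0.2,0.4,0],[0,-0.1,0.015],255]
  ]
}}

```text
clock: 14.75
tool_pos: [0.5445, 0.0928, 0.1339]
tcp_rot: [0.689, 0.621, -0.278, 0.249]
contact_force: [0.6, -0.6, 0.2]
width: 0.007
```

```bash
cat > chk.py <<'E'
from h import *
import sys
from fitw import _p
tag=sys.argv[1]
s=robot.get_state();R=Ro.from_quat(s['tcp_rot']).as_matrix(); t=s['tool_pos']
print('cutter xy of TCP',w2c(t).round(4),'z',t[2].round(4),'tip(-.0235):',w2c(t+R@[0,0,-.0235]).round(4),(t+R@[0,0,-.0235])[2].round(4),'F',s['contact_force'].round(1),'q',s['q'].round(2),'t',s['clock'])
print('tool z in cutter: ',Ro.from_euler('z',-CA).as_matrix()@R[:,2])
o=[]
for n,(x0,y0) in (('scene',(230,100)),('side',(180,120))):
    f=grab(n,n+tag); im=cv2.imread(f'pics/{n}{tag}.png')[y0:y0+140,x0:x0+140]; im=cv2.resize(im,None,fx=2.8,fy=2.8,interpolation=cv2.INTER_CUBIC)
    v=np.load(f'pics/{n}{tag}.npz')
    for k,c in ((-.0235,(0,0,255)),):
        for x in (-.01,.01):
            for y in (-.0135,.0135):
                q=_p(v,[t+R@[x,y,k]])[0]; cv2.circle(im,(int((q[0]-x0+.5)*2.8),int((q[1]-y0+.5)*2.8)),2,c,-1)
    o.append(im)
cv2.imwrite(f'pics/k{tag}.png',np.hstack(o))
E
python3 chk.py 9; python3 - <<'E'
from h import *
Rt=down(-.100+np.pi/2)@Ro.from_rotvec([0,-.75,0]).as_matrix()
p=c2w(-.030,-.010)
d,r=delta([*p,.14],Rt)
E
```

```text
cutter xy of TCP [-0.0377 -0.0132] z 0.1339 tip(-.0235): [-0.054  -0.0131] 0.1509 F [ 0.6 -0.6  0.2] q [ 0.47  0.66  1.47 -0.62  1.51  0.78] t 14.75
tool z in cutter:  [ 0.69270054 -0.00394552 -0.72121453]
t 14.85 pos [0.5429 0.0931 0.1301] F [-0.4 -0.3 -1.1] w 0.005 q [ 0.47  0.66  1.48 -0.62  1.51  0.77]
shift cm [-1.26  0.47 -0.18] rot [-0.008  0.015  0.005]
```

View pics/k9.png

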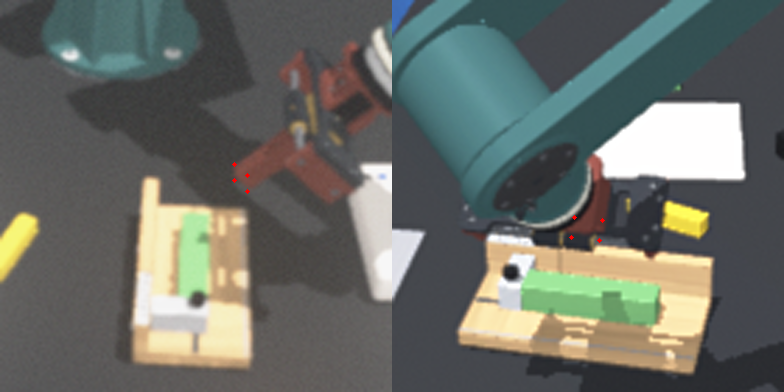

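The tilted tip, at 44°, matches the model: the red dots sit on the fingertip. I'll move to the approach point 2 cm diagonally off the bar's upper front edge.

```bash
cat > tgt.py <<'E'
from h import *
import sys
x,y,z=map(float,sys.argv[1:4])  # tip in cutter frame
Rt=down(CA+np.pi)@Ro.from_rotvec([0,-.77,0]).as_matrix()
tip=np.array([*c2w(x,y),z]); d,r=delta(tip+Rt@[0,0,.0235],Rt)
s=robot.get_state();R=Ro.from_quat(s['tcp_rot']).as_matrix()
Q=s['tool_pos']+R@[0,0,-.0235]; print('tip cutter',w2c(Q).round(4),Q[2].round(4),'Fcut',(Ro.from_euler('z',-CA).as_matrix()@s['contact_force']).round(1))
M=R.T@Ro.from_euler('z',CA).as_matrix()
print('cutter x dir in tool',M[:,0].round(3),'y',M[:,1].round(3),'z',M[:,2].round(3))
E
python3 tgt.py -.046 -.004 .074
```

```text
t 14.85 pos [0.5429 0.0931 0.1301] F [-0.4 -0.3 -1.1] w 0.005 q [ 0.47  0.66  1.48 -0.62  1.51  0.77]
shift cm [4.45 1.15 5.82] rot [-0.008 -0.005  0.005]
tip cutter [-0.0541 -0.0146] 0.147 Fcut [ 0.3 -0.4 -1.1]
cutter x dir in tool [-0.721  0.002  0.693] y [-0.005  1.    -0.008] z [-0.693 -0.009 -0.721]
```

>>> {"api": "carry_out", "payload": {
  "moves": [
    [[1.2,0.4,1.4],[0,0,0],255],
    [[1.2,0.4,1.5],[0,0,0],255],
    [[1.1,0.3,1.5],[0,0,0],255],
    [[0.6,0,0.9],[0,0,0],255]
  ]
}}

```text
clock: 15.25
tool_pos: [0.5511, 0.083, 0.058]
tcp_rot: [0.687, 0.624, -0.281, 0.244]
contact_force: [-0.2, -0.8, 0.7]
width: 0.002
```

```bash
python3 chk.py 10; python3 tgt.py -.046 -.004 .074
```

```text
cutter xy of TCP [-0.0286 -0.0056] z 0.058 tip(-.0235): [-0.0448 -0.0054] 0.075 F [-0.2 -0.8  0.7] q [ 0.45  0.75  1.5  -0.63  1.4   0.83] t 15.25
tool z in cutter:  [ 0.69046842 -0.01162523 -0.72326912]
t 15.35 pos [0.5502 0.0827 0.0582] F [ 0.6 -0.3  0.5] w 0.01 q [ 0.45  0.75  1.5  -0.63  1.4   0.83]
shift cm [ 0.17  0.24 -0.02] rot [-0.013 -0.006  0.01 ]
tip cutter [-0.0445 -0.0061] 0.0752 Fcut [0.2 0.6 0.5]
cutter x dir in tool [-0.722  0.001  0.691] y [-0.01   1.    -0.013] z [-0.691 -0.017 -0.722]
```

View pics/k10.png

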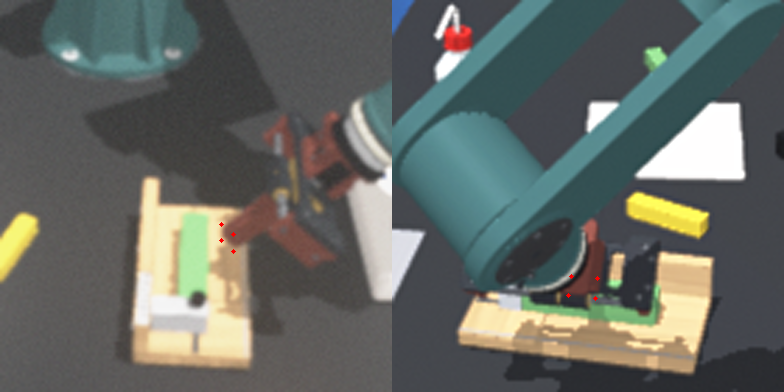

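>>> {"api": "carry_out", "payload": {
  "moves": [
    [[0.1,0.2,1.2],[-0.01,0,0.01],255],
    [[0,0,0.9],[0,0,0],255]
  ]
}}

```text
clock: 15.55
tool_pos: [0.5518, 0.0684, 0.0434]
tcp_rot: [0.689, 0.622, -0.276, 0.249]
contact_force: [-0.3, 0.1, 1.0]
width: -0.004
```

>>> {"api": "carry_out", "payload": {
  "moves": [
    [[0,0,0.3],[0,0,0],255]
  ]
}}

```text
clock: 15.65
tool_pos: [0.5514, 0.0656, 0.0414]
tcp_rot: [0.689, 0.622, -0.276, 0.249]
contact_force: [0.1, 1.1, -0.3]
width: 0.006
```

```bash
python3 tgt.py -.026 -.004 .054
```

```text
t 15.65 pos [0.5514 0.0656 0.0414] F [ 0.1  1.1 -0.3] w 0.006 q [ 0.43  0.76  1.54 -0.65  1.35  0.86]
shift cm [ 0.17 -0.05  0.43] rot [-0.002 -0.008 -0.002]
tip cutter [-0.0275 -0.0035] 0.0584 Fcut [-1.1 -0.  -0.3]
cutter x dir in tool [-0.723  0.003  0.69 ] y [ 0.002  1.    -0.002] z [-0.69   0.    -0.723]
```

>>> {"api": "carry_out", "payload": {
  "moves": [
    [[0.1,0,0.3],[0,0,0],255]
  ]
}}

```text
clock: 15.75
tool_pos: [0.5515, 0.064, 0.039]
tcp_rot: [0.69, 0.621, -0.276, 0.249]
contact_force: [-0.2, -0.4, 0.7]
width: 0.006
```

>>> {"api": "carry_out", "payload": {
  "moves": [
    [[0,0,0.3],[0,0,0],255]
  ]
}}

```text
clock: 15.85
tool_pos: [0.5515, 0.062, 0.0374]
tcp_rot: [0.69, 0.621, -0.276, 0.249]
contact_force: [-2.3, 3.4, 8.3]
width: 0.005
```

```bash
python3 tgt.py -.026 -.004 .054
```

```text
t 15.85 pos [0.5515 0.062  0.0374] F [-2.3  3.4  8.3] w 0.005 q [ 0.43  0.77  1.54 -0.66  1.34  0.86]
shift cm [ 0.16 -0.09 -0.11] rot [-0.002 -0.008 -0.003]
tip cutter [-0.0239 -0.003 ] 0.0544 Fcut [-3.1 -2.6  8.3]
cutter x dir in tool [-0.724  0.004  0.69 ] y [ 0.003  1.    -0.002] z [-0.69   0.001 -0.724]
```

Contact is confirmed, with Fx=-3 N and Fz=8 N. Now I'll slide the bar toward the fence, about 29 mm.

>>> {"api": "carry_out", "payload": {
  "moves": [
    [[-0.28,0,0.28],[0,0,0],255],
    [[-0.28,0,0.28],[0,0,0],255]
  ]
}}

```text
clock: 16.05
tool_pos: [0.551, 0.0545, 0.0379]
tcp_rot: [0.69, 0.621, -0.275, 0.249]
contact_force: [-1.3, 0.4, 0.1]
width: 0.008
```

```bash
python3 tgt.py -.026 -.004 .054;python3 chk.py 11
```

```text
t 16.05 pos [0.551  0.0545 0.0379] F [-1.3  0.4  0.1] w 0.008 q [ 0.42  0.76  1.56 -0.67  1.33  0.86]
shift cm [ 0.74 -0.12 -0.59] rot [-0.001 -0.009 -0.004]
tip cutter [-0.0164 -0.0028] 0.0549 Fcut [-0.2 -1.3  0.1]
cutter x dir in tool [-0.724  0.003  0.69 ] y [ 0.004  1.    -0.001] z [-0.69   0.002 -0.724]
cutter xy of TCP [-0.0002 -0.0028] z 0.0379 tip(-.0235): [-0.0164 -0.0028] 0.0549 F [-1.3  0.4  0.1] q [ 0.42  0.76  1.56 -0.67  1.33  0.86] t 16.05
tool z in cutter:  [ 6.89551485e-01 -7.06048830e-04 -7.24236323e-01]
```

View pics/k11.png

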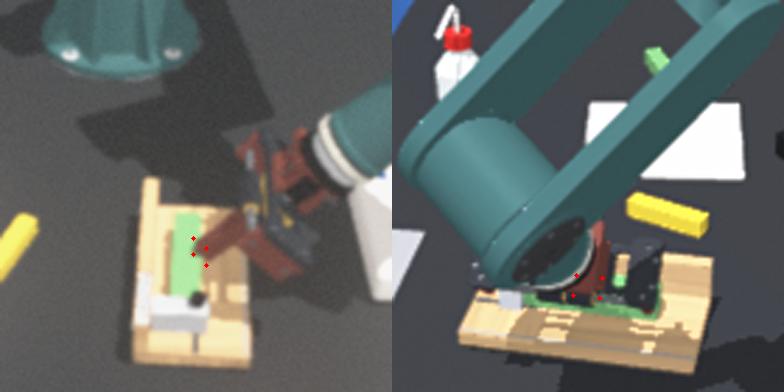

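>>> {"api": "carry_out", "payload": {
  "moves": [
    [[-0.28,0.02,0.29],[0,0,0],255],
    [[-0.28,0.02,0.29],[0,0,0],255],
    [[-0.25,0.02,0.26],[0,0,0],255]
  ]
}}

```text
clock: 16.45
tool_pos: [0.5501, 0.0421, 0.0376]
tcp_rot: [0.69, 0.621, -0.275, 0.249]
contact_force: [-1.9, 1.5, 2.5]
width: 0.001
```

```bash
python3 tgt.py .003 -.004 .054;python3 chk.py 12
```

```text
t 16.45 pos [0.5501 0.0421 0.0376] F [-1.9  1.5  2.5] w 0.001 q [ 0.4   0.76  1.57 -0.68  1.31  0.86]
shift cm [-0.49 -0.15  0.53] rot [-0.001 -0.009 -0.004]
tip cutter [-0.004  -0.0024] 0.0546 Fcut [-1.3 -2.   2.5]
cutter x dir in tool [-0.724  0.004  0.69 ] y [ 0.004  1.    -0.001] z [-0.69   0.002 -0.724]
cutter xy of TCP [ 0.0122 -0.0024] z 0.0376 tip(-.0235): [-0.004  -0.0024] 0.0546 F [-1.9  1.5  2.5] q [ 0.4   0.76  1.57 -0.68  1.31  0.86] t 16.45
tool z in cutter:  [ 0.68968943 -0.00100707 -0.72410461]
```

View pics/k12.png

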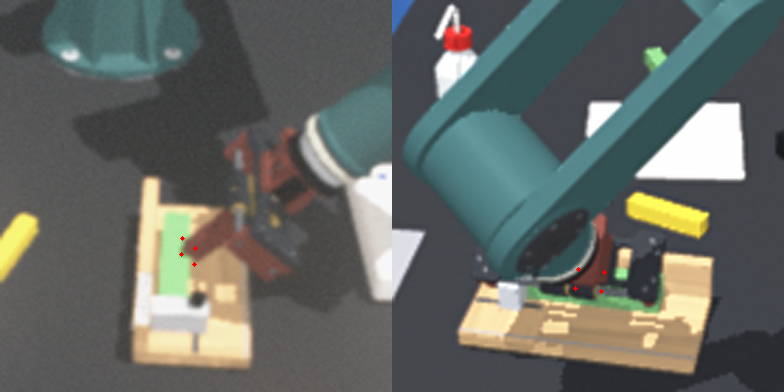

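>>> {"api": "carry_out", "payload": {
  "moves": [
    [[-0.25,0.02,0.26],[0,0,0],255],
    [[-0.2,0.02,0.21],[0,0,0],255]
  ]
}}

```text
clock: 16.75
tool_pos: [0.5499, 0.0351, 0.0373]
tcp_rot: [0.69, 0.621, -0.275, 0.249]
contact_force: [-2.2, 2.3, 3.2]
width: 0.009
```

>>> {"api": "carry_out", "payload": {
  "moves": [
    [[-0.15,0.02,0.17],[0,0,0],255]
  ]
}}

```text
clock: 16.85
tool_pos: [0.5499, 0.034, 0.037]
tcp_rot: [0.691, 0.621, -0.274, 0.249]
contact_force: [-4.8, 18.6, 11.3]
width: 0.008
```

```bash
python3 tgt.py .003 -.004 .054
```

```text
t 16.85 pos [0.5499 0.034  0.037 ] F [-4.8 18.6 11.3] w 0.008 q [ 0.39  0.75  1.58 -0.68  1.3   0.85]
shift cm [ 0.05 -0.21 -0.08] rot [-0.001 -0.011 -0.005]
tip cutter [ 0.0041 -0.0018] 0.054 Fcut [-18.1  -6.6  11.3]
cutter x dir in tool [-0.726  0.004  0.688] y [ 0.005  1.    -0.001] z [-0.688  0.003 -0.726]
```

The bar is on the fence (18 N) and pushing on the stop. Now one firm diagonal push along tool z.

>>> {"api": "carry_out", "payload": {
  "moves": [
    [[0,0.03,0.2],[0,0,0],255]
  ]
}}

```text
clock: 16.95
tool_pos: [0.5499, 0.0341, 0.0366]
tcp_rot: [0.691, 0.621, -0.274, 0.248]
contact_force: [-6.9, 18.4, 20.2]
width: 0.006
```

```bash
python3 tgt.py .003 -.004 .054; python3 - <<'E'
from h import *
for n in('scene','side','wrist'): grab(n,n+'13')
a=cv2.imread('pics/scene13.png')[150:250,255:345]; b=cv2.imread('pics/side13.png')[190:260,195:310]
cv2.imwrite('pics/k13.png',np.hstack([cv2.resize(a,None,fx=4.5,fy=4.5,interpolation=cv2.INTER_CUBIC)[:315],cv2.resize(b,None,fx=3.4,fy=4.5,interpolation=cv2.INTER_CUBIC)]))
E
python3 tgt.py .003 -.004 .054
```

```text
t 16.95 pos [0.5499 0.0341 0.0366] F [-6.9 18.4 20.2] w 0.006 q [ 0.39  0.75  1.58 -0.68  1.3   0.85]
shift cm [ 0.03 -0.21 -0.1 ] rot [-0.001 -0.013 -0.006]
tip cutter [ 0.0041 -0.0019] 0.0537 Fcut [-17.6  -8.7  20.2]
cutter x dir in tool [-0.727  0.006  0.687] y [ 0.006  1.    -0.001] z [-0.687  0.003 -0.727]
t 17.1 pos [0.5499 0.0342 0.0368] F [-6.3 13.  13.2] w 0.005 q [ 0.39  0.75  1.58 -0.68  1.3   0.85]
shift cm [ 0.03 -0.21 -0.08] rot [-0.001 -0.013 -0.006]
tip cutter [ 0.004  -0.0019] 0.0539 Fcut [-12.3  -7.6  13.2]
cutter x dir in tool [-0.727  0.005  0.687] y [ 0.006  1.    -0.001] z [-0.687  0.004 -0.727]
```

View pics/k13.png

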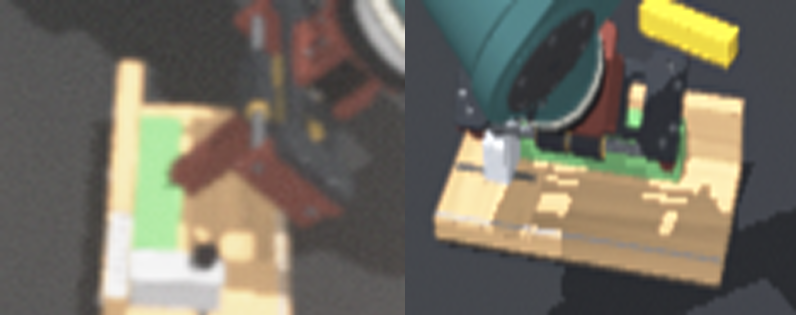

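View pics/wrist13.png

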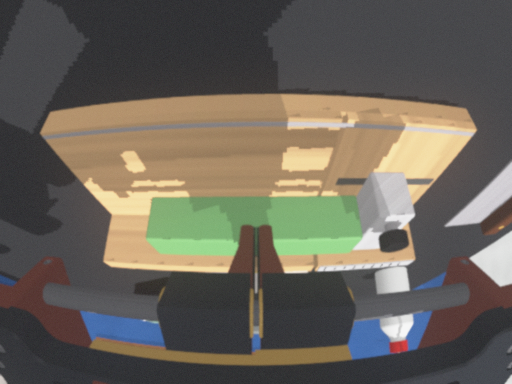

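>>> {"api": "carry_out", "payload": {
  "moves": [
    [[0,0.05,0.3],[0,0,0],255]
  ]
}}

```text
clock: 17.2
tool_pos: [0.5499, 0.034, 0.0365]
tcp_rot: [0.692, 0.621, -0.273, 0.248]
contact_force: [-8.8, 20.8, 25.5]
width: 0.002
```

```bash
python3 - <<'E'
from h import *
C=Ro.from_euler('z',-CA).as_matrix()
for i in range(24):
    s=robot.get_state(); 
    if i%3==0: print(round(s['clock'],2),(C@s['contact_force']).round(1),s['tool_pos'].round(4))
    grab(['wrist','scene','side'][i%3],['wrist','scene','side'][i%3]+'14')
a=cv2.imread('pics/wrist14.png')[160:290,95:435]; cv2.imwrite('pics/k14.png',cv2.resize(a,None,fx=2.35,fy=2.35,interpolation=cv2.INTER_CUBIC))
E
```

```text
17.2 [-19.9 -10.8  25.5] [0.5499 0.034  0.0365]
17.35 [-16.5  -9.4  18.7] [0.5499 0.0341 0.0366]
17.5 [-15.6  -9.   19.5] [0.5499 0.0341 0.0366]
17.65 [-15.6  -8.1  19.5] [0.5499 0.0341 0.0366]
17.8 [-16.   -8.6  19.3] [0.5499 0.0341 0.0366]
17.95 [-15.9  -8.6  19.8] [0.5499 0.0341 0.0366]
18.1 [-16.1  -9.   18.4] [0.5499 0.0341 0.0366]
18.25 [-15.3  -8.2  19.6] [0.5499 0.0341 0.0366]
```

View pics/k14.png

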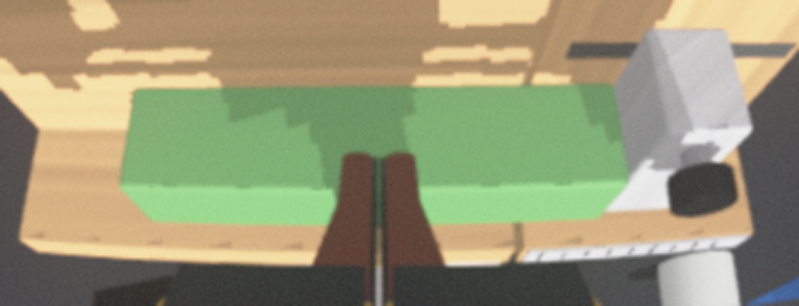

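Forces are steady: 16 N to the fence, 19 N down, 9 N to the stop. One last numeric check of the bar pose from this picture before handing in.

```bash
python3 - <<'E'
from fitw import *
from scipy.optimize import least_squares
v=np.load('pics/wrist14.npz')
px=lambda c:np.array([95+(c[0]+.5)/2.35-.5,160+(c[1]+.5)/2.35-.5])
# cutter refs: slot at fence inner top? fence top inner/outer near end & far end ; bar corners
bar=[((-.016,-.07,.022),(135,88)),((-.016,-.07,.054),(121,185)),((.016,-.07,.054),(152,221)),((-.016,.07,.054),(627,182)),((.016,.07,.054),(604,218)),((-.016,.07,.022),(612,86))]
U=np.array([px(b[1]) for b in bar])
r=least_squares(lambda p:(projf(v,world(np.array([b[0] for b in bar]),*p))-U).ravel(),[.55,.035,-1.67])
print('bar world',r.x.round(4),'cutter',w2c(r.x[:2]).round(4),'yaw diff',r.x[2]-CA); print(r.fun.reshape(-1,2).round(1).tolist())
cut=[((-.026,SY,.052),(655,30)),((.034,SY,.052),(608,210)),((-.07,.04,.022),None)]
cut=[((.035,-.12,.022),(38,130)),((.035,-.12,.062),(22,236))]
print(projf(v,world(np.array([c[0] for c in cut]+[(.035,.04,.062),(-.026,SY,.022),(-.026,SY,.052)]),CX,CY,CA)).round(1), [px(c[1]).round(1) for c in cut]+[px((519,224)).round(1),px((615,85)).round(1),px((650,30)).round(1)])
E
```

```text
bar world [ 0.5482  0.0336 -1.6658] cutter [ 0.0209 -0.0035] yaw diff 0.005163178507736177
[[-0.4, -0.6], [-1.4, 2.1], [0.3, 1.4], [2.0, 1.7], [-1.8, 1.3], [1.1, -1.6]]
[[111.1 213.8]
 [102.3 261. ]
 [316.  265.4]
 [370.8 170.5]
 [380.6 216.4]] [array([110.9, 215. ]), array([104.1, 260.1]), array([315.6, 255. ]), array([356.4, 195.9]), array([371.3, 172.5])]
```

```bash
python3 -c "
from h import *
s=robot.get_state(); print(s['clock'],s['contact_force'].round(1)); print(robot.job_done())"
```

```text
18.4 [-8.  16.5 20.1]
the job is handed in; nothing more can be done
None
```

I laid the green bar on the cutting box, flush to the fence and against the stop. I handed the job in at 18.4 s, with the closed fingers still pushing it diagonally at about 44°. No verdict is reported.

**Last checks**
- **Push:** the wrist force stayed steady for about 1 s after the final push. It was about 16 N towards the fence, 19 N down and 9 N towards the stop.
- **Push point:** the fingertips are at cutter y ≈ -2 mm, well clear of the slot at +40 mm.
- **Bar pose from the wrist camera:** its angle to the cutter is about 0.005 rad. Its centre is 70.2 mm from the stop face, where 70 mm is ideal.
- **Other objects:** I did not measure the knife and bottles again at the end, but the arm never went near them.

**Failures and disagreements**
- **First grasp missed:** the real fingertips sit about 24 mm behind the reported TCP, not 11 mm ahead as stated. The cameras and a touch agreed on this.
- **Hard touch on the board:** I miscalculated the correction, so the fingertips pressed the white board once with about 90 N at the wrist, under the 120 N limit. The second grasp held.
- **Distance to the fence:** the camera put the bar at x = 20.9 mm in the cutter frame, near the 21 mm limit, where 19 mm is flush. The 2 mm difference is within calibration error, and the fence force shows contact.

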